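# Unpack, square up and mount a coated test panel

## Robot

A 6-joint arm with a two-finger parallel gripper is mounted at the origin on the work surface. World frame = base frame: x ahead of the robot, y to its left, z up, the work surface at z = 0. Lengths are in m, angles in rad, forces in N, time in s.
With the tool pointing down it reaches from about 0.35 to 0.875 m from the base axis. Payload 15.5 kg.
Tool frame: the origin (TCP) lies between the finger pads; the fingertips stand 8 mm ahead of it and the grasp point (between the pads) lies 11 mm behind it; z points along the fingers, y is the direction in which the jaws open and shut (so a half turn about z gives the same grasp; the last joint's range is limited). The gripper opens to 85 mm and grips with 20 to 120 N. Pads are 22 mm wide; open, the fingers measure 114 mm over their backs; the gripper's body (76 mm by 85 mm) begins 54 mm behind the grasp point. The pads swing forward as they close: fully open they stand 13 mm farther back than shut.
Start: joints at [-1.399, 0.494, 1.345, -0, 1.302, -0.096], TCP at [0.165, -0.603, 0.201] pointing down, gripper open.
Joint ranges: [-2.91, 2.91], [-0.82, 2.16], [0.22, 2.67], [-1.22, 4.37], [0.12, 2.79], [-3.08, 3.08]. Speed limits (rad/s): [1.89, 1.89, 2.57, 3.01, 3.01, 3.01].

## Interface

Orientations are given as a unit quaternion [w, x, y, z].
In Python, from cell import monitor, cams, finish_job gives the robot as it stands. The module is installed in compiled form; this text tells all that it offers.
- The arm moves only by the shell command python3 -m handwheel 'ROWS'. ROWS is a JSON object of lists of equal length, an entry for each row: "rotation": the turn, a rotation vector about the tool's x, y, z in rad, a list of three; "linear": the shift along the tool's x, y, z in cm, a list of three; "fingers": the finger opening in cm, from 0 to 8.54. A call has 1 to 20 rows; each row shifts and turns the commanded pose from where the row before left it, along the tool's axes as they then stand; what a row does not reach is not made up. A row lasts 1/12 s, in which the tool goes at most 41.7 mm and 7.16 degrees, less where a joint would pass 70% of its speed; a pose out of reach is approached as far as the arm can. A call is refused whole if a number of a shift passes 4.17 or a number of a turn 0.125, either way. A call with a gripper value outside its range is refused whole. The fingers move at their own pace and stop on an object; the grip force is fixed at half the most. Time passes only in rows, so rows that do not move let the fingers close. It gives the time, the measured TCP pose, the force and the opening at its end, in the units of the state.
- monitor.state(): the state, without advancing time (a new reading comes with each control period).
- cams.get_image(name): name is "side" or "top" or "wrist"; returns a dict with "img" (420x560x3 uint8, red, green, blue), "vertical_fov" (degrees; the focal length in pixels is half the picture's height over the tangent of half this angle, whatever the lens; pixels are square), "cx", "cy" (the principal point, pixels), "world_to_cam" (4x4, takes a point from world to camera coordinates); the wrist camera has in their place "tool_from_camera" (4x4, takes a point from camera to tool coordinates, whose origin is the TCP and whose axes are the flange's). Camera axes: x right, y down, z forward; pixel columns grow to the right and rows downward; lengths in m; the calibration is good to about 2 mm. A picture is of the moment at which its call begins: read the wrist's pose just before it. There is no depth.
- finish_job(): hands the job in, once; it reports no verdict.
Trained networks look in a picture, given as the dict that the camera call returned (one of the last four; its "shot" number tells which), for a name from the list of things; names that differ only in an ending like _2 or _b are one class to them, and where a whole thing is asked for, a point or a joint stands for the part that bears it (a point fixed in the world has none). Each returns a list of dicts, best first, with "p" (0 to 1); they miss things now and then, are a little off and sometimes report something else, mostly with a low value. They report only what shows in the picture. A call takes as long as a camera call.
- cams.masks_of(picture, target): "pixels" (420x560 bool, what is visible of it) and "rect" ([left, top, right, bottom] in pixels, round what is visible of it).
The state is a dict: "clock": time; "qpos": joint angles; "joint_vel": joint speeds; "joint_torque": joint torques, N m; "eef_pos": TCP position; "ee_rot": TCP orientation; "ft_force": force on the tool from outside, world axes, zero at the start; "moment": the same for the moment, N m; "grip_width": opening from 0.0 (shut) to 1.0 (fully open).
Only numpy, scipy, OpenCV 4.12 (cv2) and the standard library are available. Lean on these libraries where they do the work, as an engineer would, in place of code of your own. Each camera call takes 0.05 s, during which the arm holds its last target.

## Task

Fold both flaps of the carton right back, well past upright, and take out the white test panel. Lay it on the squaring jig and slide it fully home into the corner, flush against both fences, and let go of it there; then take it squarely from the corner and lay it flat on the specimen stand's table, its edges flush with the table's edges all round. Leave the flaps open and everything else where it is.

Things in the scene. Friction and masses are not known exactly. Their poses are not given: they have to be found in the camera images.
- panel_center (a point): Centre (half-way up) of the loose white coated metal test panel, 50 (its x) x 110 (its y) x 8 (its z) mm, about 120 g. It starts flat on the carton's floor. Turned half round it is the same.
- carton_floor (a point): Centre of the inner floor of the cardboard carton, fixed to the bench; floor 4 mm above the bench. Inside 130 mm (x) by 160 mm (y), walls 4 mm thick, 30 mm high above the floor. x points from the near flap to the far flap, y along the hinges, z up.
- flap_near (a joint): Angle (rad) of the flap on the carton's -x wall: 0 = shut flat, 1.57 = upright, 2.75 = folded right out (stop). It is 3 mm thick, reaches 50 mm from its hinge, 160 mm along y; it stays where it is put, a light push along its arc moves it (a level push on the edge can jam). Both flaps start half open, pointing up and inwards, with at least 55 mm between their edges.
- flap_far (a joint): The same for the flap hinged along the carton's +x wall (its hinge line is at x = +67 mm in the carton's frame).
- hinge_near (a point): Middle of the near flap's hinge line: x = -67, y = 0, z = +31.5 mm in the frame of carton_floor; 35.5 mm above the bench.
- hinge_far (a point): Middle of the far flap's hinge line: x = +67, y = 0, z = +31.5 mm in the frame of carton_floor.
- jig_corner (a point): Inside corner of the squaring jig, on its flat bed (top 10 mm above the bench), fixed. Bed: x -98..+12, y -158..+12 mm from here. Long fence face: plane x = 0, two blocks, y -16..+12 and -110..-82 mm, finger gap between. End fence face: plane y = 0, x -70..0. Fences 12 mm thick, 12 mm high. Panel home: centre at x -25, y -55, z +4 mm, its y along this y.
- stand_top (a point): Centre of the top face of the specimen stand's table: a dark steel plate 50 (x) x 110 (y) x 6 mm, the panel's own outline, 50 mm above the bench on a 34 x 44 mm column and a 100 x 150 mm base, with a 25 mm high thumb screw beyond each end. Fixed to the bench.
- weight: Bystander, to be left alone: steel cylinder weight, 36 mm diameter, 55 mm tall. Origin at its underside.
- jar: Bystander, to be left alone: small jar, 36 mm diameter, 70 mm tall. Origin at its underside.
- tape: Bystander, to be left alone: roll of white tape lying flat, 100 mm diameter, 25 mm high. Origin at its underside.
- solvent: Bystander, to be left alone: bottle, 64 mm diameter, 150 mm tall. Origin at its underside.
- reel: Bystander, to be left alone: aluminium reel lying flat, 150 mm diameter, 42 mm high. Origin at its underside.
- offcut: Bystander, to be left alone: short white plate 50 x 80 x 8 mm lying on the bench; not the panel wanted. Origin at its underside.
- driver: Bystander, to be left alone: screwdriver lying on the bench.

How it is judged:
On the way, in this order (a step that is already met when the one before it is completed fails the run):
1. both carton flaps are folded back past upright (over 2.0 rad) (value of joint each of flap_near, flap_far above 2 rad), for 0.2 s.
2. the panel lies let go in the jig's corner, within 1.6 mm of both fences and within 0.03 rad of square (x of panel_center in the frame of jig_corner between -0.0266 and -0.0234 m and y of panel_center in the frame of jig_corner between -0.0566 and -0.0534 m and z of panel_center in the frame of jig_corner between 0.0015 and 0.0065 m and angle between the y axis of panel_center and the y axis of jig_corner, either way round below 0.03 rad and contact force between panel and the fingers below 0.2 N), for 0.2 s.
At the end, for the whole second after the job is handed in: The panel lies flat and still on the specimen stand's table, released, its centre within 5 mm of the table's centre along each of the table's axes and its length within 0.07 rad of the table's; both carton flaps are still open beyond 2.0 rad (all of step 1 and x of panel_center in the frame of stand_top between -0.005 and 0.005 m and y of panel_center in the frame of stand_top between -0.005 and 0.005 m and z of panel_center in the frame of stand_top between 0.001 and 0.007 m and angle between the y axis of panel_center and the y axis of stand_top, either way round below 0.07 rad and angle between panel_center's own z axis and vertical below 0.05 rad and contact force between panel and the fingers below 0.2 N and linear speed of panel below 0.01 m/s); the robot touches nothing.
It fails at once if a bystander is moved by more than 25 mm (distance of any of weight, jar, tape, solvent, driver, reel, offcut from where it was at the start of the episode above 0.025 m).
It also fails if it takes over 72 s, if anything falls off the work surface, if the arm or the gripper's body presses on something with over 40 N, if the wrist force passes 120 N, or if a joint passes its speed limit or range.

## Working session

There is one attempt and no reset: what is moved stays moved. The work goes in short steps, Python scripts to look and compute and a shell command to move; the robot and the scene stay as the last step left them, time stands still between calls to the robot, and variables do not carry over. Pictures are saved under pics/ and viewed, and the job is handed in when it is done.

```bash
mkdir -p pics; ls
python3 - <<'E'
from cell import monitor, cams
import cv2, numpy as np
s=monitor.state(); print({k:np.round(v,4).tolist() for k,v in s.items()})
for n in ["top","side","wrist"]:
    p=cams.get_image(n); cv2.imwrite(f"pics/{n}0.png",p["img"][:,:,::-1])
    print(n,{k:(np.round(v,4).tolist()) for k,v in p.items() if k!="img"})
E
```

```text
pics
{'clock': 0.0, 'qpos': [-1.3985, 0.4942, 1.3461, -0.0, 1.3025, -0.0955], 'joint_vel': [-0.0013, -0.0004, -0.0011, -0.0009, 0.0004, 0.0002], 'joint_torque': [-0.0003, -88.2171, -38.3876, -0.0003, 0.0101, 0.0], 'eef_pos': [0.1653, -0.6023, 0.2009], 'ee_rot': [-0.0006, 0.991, 0.1335, -0.0], 'ft_force': [0.0156, -0.0767, -0.0533], 'moment': [0.0044, -0.07, 0.0306], 'grip_width': 0.9992}
top {'vertical_fov': 51.3071, 'cx': 284.0084, 'cy': 206.9319, 'world_to_cam': [[0.0175, -0.9998, -0.01, 0.0109], [-0.9918, -0.0161, -0.1268, 0.5941], [0.1266, 0.0121, -0.9919, 1.1899], [0.0, 0.0, 0.0, 1.0]], 'shot': 1}
side {'vertical_fov': 55.6699, 'cx': 281.5354, 'cy': 208.9069, 'world_to_cam': [[-0.9719, -0.2349, -0.0168, 0.5784], [-0.1024, 0.486, -0.868, 0.1003], [0.212, -0.8418, -0.4964, 0.9653], [0.0, 0.0, 0.0, 1.0]], 'shot': 2}
wrist {'vertical_fov': 69.1195, 'cx': 274.7784, 'cy': 207.904, 'tool_from_camera': [[-0.0004, -0.9572, -0.2895, 0.0738], [1.0, -0.0004, -0.0002, 0.001], [0.0001, -0.2895, 0.9572, -0.1726], [0.0, 0.0, 0.0, 1.0]], 'shot': 3}
```

View pics/top0.png

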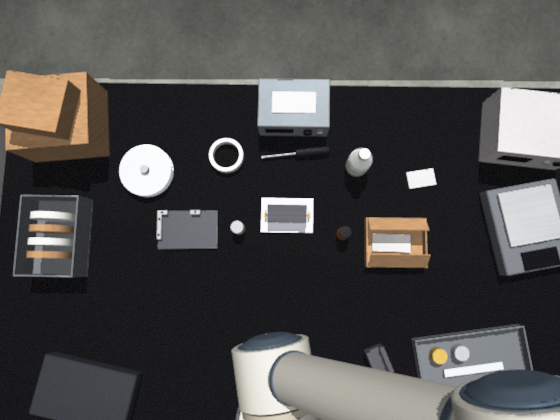

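View pics/side0.png

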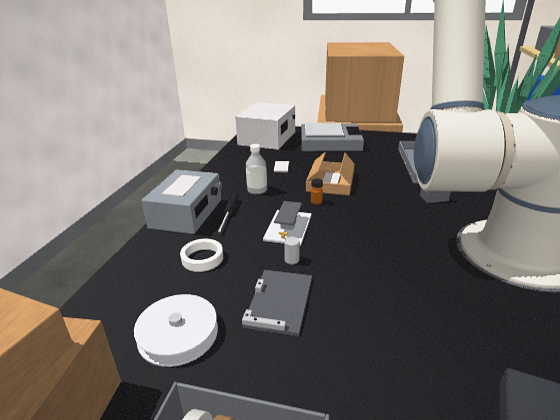

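View pics/wrist0.png

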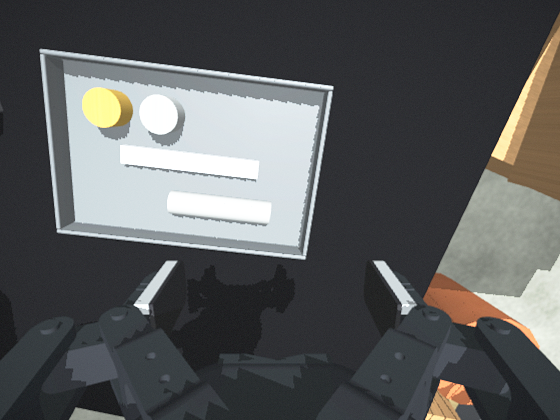

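```bash
cat > h.py <<'E'
from cell import monitor, cams
import cv2, numpy as np
from scipy.spatial.transform import Rotation as R
def cam(p, st=None):
    f=210/np.tan(np.radians(p["vertical_fov"])/2)
    K=np.array([[f,0,p["cx"]],[0,f,p["cy"]],[0,0,1.]])
    if "world_to_cam" in p: W=np.array(p["world_to_cam"])
    else:
        T=np.eye(4); q=np.array(st["ee_rot"]); T[:3,:3]=R.from_quat(q[[1,2,3,0]]).as_matrix(); T[:3,3]=st["eef_pos"]
        W=np.linalg.inv(T@np.array(p["tool_from_camera"]))
    return K,W
def back(K,W,uv,z):
    uv=np.atleast_2d(uv).astype(float)
    d=np.c_[uv,np.ones(len(uv))]@np.linalg.inv(K).T@W[:3,:3]
    c=-W[:3,:3].T@W[:3,3]
    return c+d*((z-c[2])/d[:,2])[:,None]
def proj(K,W,X):
    X=np.atleast_2d(X); Y=(X@W[:3,:3].T+W[:3,3])@K.T
    return Y[:,:2]/Y[:,2:]
def crop(p,box,s,name):
    l,t,r,b=box; im=p["img"][t:b,l:r,::-1]
    cv2.imwrite(name,cv2.resize(im,None,fx=s,fy=s,interpolation=cv2.INTER_CUBIC))
def mrect(m):
    return cv2.minAreaRect(np.argwhere(m)[:,::-1].astype(np.float32))
E
python3 - <<'E'
from h import *
p=cams.get_image("top"); K,W=cam(p)
crop(p,(355,200,445,285),8,"pics/t_carton.png")
crop(p,(145,195,335,265),4,"pics/t_jigstand.png")
for n in ["panel_center","carton_floor","flap_near","flap_far","jig_corner","stand_top","weight","jar","tape","solvent","reel","offcut","driver"]:
    try: r=cams.masks_of(p,n)
    except Exception as e: print(n,e); continue
    for d in r[:2]:
        m=d["pixels"]; c=np.argwhere(m).mean(0)[::-1]
        print(n,round(d["p"],2),d["rect"],m.sum(),np.round(back(K,W,c,0.0),3)[0], mrect(m)[2])
E
```

```text
panel_center 0.62 [375.0, 235.7, 408.6, 254.2] 693 [ 0.502 -0.286  0.   ] 90.0
carton_floor 0.89 [365.1, 214.6, 431.3, 271.6] 2429 [ 0.504 -0.306  0.   ] 90.0
carton_floor 0.59 [258.5, 197.0, 316.3, 236.4] 1906 [0.576 0.012 0.   ] 2.726310968399048
flap_near 0.83 [368.3, 249.5, 428.3, 267.7] 781 [ 0.452 -0.307  0.   ] 1.3971810340881348
flap_near 0.16 [406.9, 167.5, 437.9, 188.6] 490 [ 0.691 -0.376  0.   ] 80.53767395019531
flap_far 0.86 [371.4, 216.4, 431.3, 230.5] 724 [ 0.557 -0.308  0.   ] 1.1233028173446655
jig_corner 0.65 [155.0, 210.2, 222.9, 250.5] 2342 [0.531 0.299 0.   ] 90.0
stand_top 0.93 [257.8, 201.1, 313.4, 233.0] 1768 [0.576 0.011 0.   ] 90.0
weight 0.73 [233.6, 219.9, 244.2, 236.0] 155 [0.54  0.153 0.   ] 45.0
weight 0.21 [345.7, 149.2, 372.4, 176.9] 601 [ 0.738 -0.196  0.   ] 26.56505012512207
jar 0.63 [120.5, 142.4, 177.3, 196.1] 2281 [0.701 0.426 0.   ] 90.0
jar 0.58 [340.4, 225.0, 351.7, 239.8] 157 [ 0.529 -0.152  0.   ] 90.0
tape 0.85 [210.3, 139.2, 246.3, 171.1] 548 [0.752 0.196 0.   ] 45.0
solvent 0.78 [345.0, 145.9, 376.4, 174.1] 573 [ 0.736 -0.196  0.   ] 33.690067291259766
reel 0.89 [118.7, 141.9, 175.2, 195.3] 2181 [0.702 0.428 0.   ] 90.0
reel 0.62 [362.9, 215.9, 431.3, 270.7] 2276 [ 0.504 -0.306  0.   ] 90.0
offcut 0.9 [407.1, 170.2, 437.7, 187.9] 517 [ 0.691 -0.376  0.   ] 79.69515228271484
driver 0.56 [263.3, 147.2, 330.8, 154.9] 242 [ 0.765 -0.055  0.   ] 83.2901611328125
```

```bash
ls pics
```

```text
side0.png
t_carton.png
t_jigstand.png
top0.png
wrist0.png
```

View pics/t_carton.png

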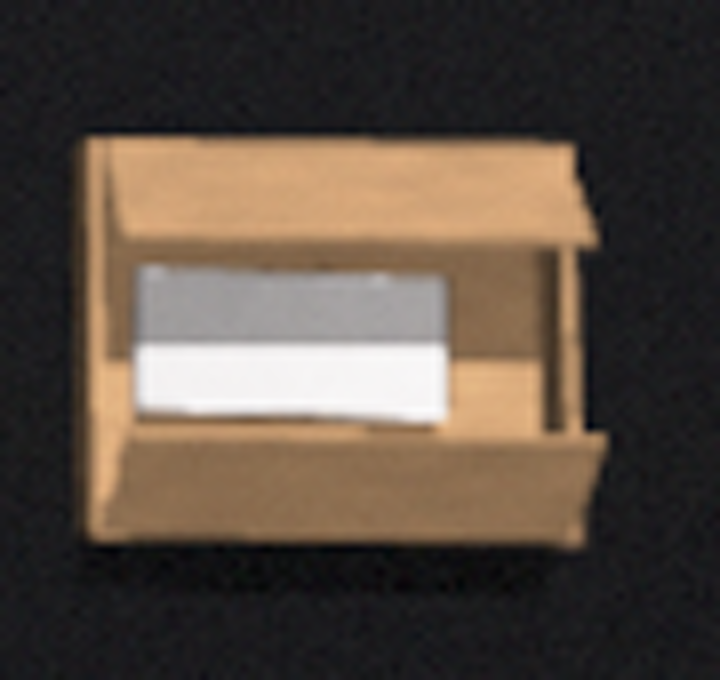

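View pics/t_jigstand.png

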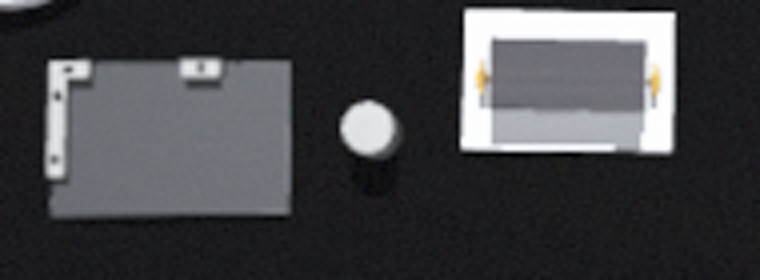

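```bash
cat >> h.py <<'E'
from scipy.optimize import least_squares
def fitpose(K,W,pts,uv,x0):
    pts=np.array(pts,float);uv=np.array(uv,float)
    def X(q):
        c,s=np.cos(q[2]),np.sin(q[2])
        return np.c_[q[0]+c*pts[:,0]-s*pts[:,1], q[1]+s*pts[:,0]+c*pts[:,1], pts[:,2]]
    f=lambda q:(proj(K,W,X(q))-uv).ravel()
    r=least_squares(f,x0,loss="soft_l1"); return r.x, f(r.x).reshape(-1,2)
E
python3 - <<'E'
from h import *
p=cams.get_image("top"); K,W=cam(p)
c=lambda l: np.array(l)/8+[355,200]-0.5+1/16
uv=c([[88,138],[583,545],[92,540]])
print("carton",fitpose(K,W,[[.067,.084,.034],[-.067,-.08,.0355],[-.067,.084,.034]],uv,[.5,-.3,0]))
q,_=fitpose(K,W,[[.067,.084,.034],[-.067,-.08,.0355],[-.067,.084,.034]],uv,[.5,-.3,0])
# flap edges: solve theta from edge image rows
for nm,sg,e in [("far",1,[[125,240],[598,245]]),("near",-1,[[130,435],[606,433]])]:
    best=[]
    for th in np.arange(.3,1.6,.02):
        X=[]
        for y in (.08,-.08):
            lx=sg*(.067-.05*np.cos(th)); z=.0355+.05*np.sin(th)
            cc,s=np.cos(q[2]),np.sin(q[2]); X.append([q[0]+cc*lx-s*y,q[1]+s*lx+cc*y,z])
        best.append((np.abs(proj(K,W,np.array(X))-c(e)).mean(),th,(proj(K,W,np.array(X))-c(e)).round(1).tolist()))
    print(nm,min(best))
print("panel corners",back(K,W,c([[135,265],[447,277],[447,424],[135,412]]),.012).round(4))
c4=lambda l: np.array(l)/4+[145,195]-.4
print("jig",fitpose(K,W,[[.012,.012,.01],[.012,-.158,.01],[-.098,-.158,.01],[-.098,.012,.01]],c4([[48,60],[291,60],[291,215],[50,216]]),[.6,.36,0]))
print("stand",fitpose(K,W,[[.025,.055,.05],[.025,-.055,.05],[-.025,-.055,.05],[-.025,.055,.05]],c4([[491,39],[646,42],[644,109],[491,106]]),[.6,.0,0]))
E
```

```text
carton (array([ 0.49930819, -0.29355559,  0.00353565]), array([[ 0.43854413,  1.44965279],
       [-1.22645138, -0.32356631],
       [ 0.41473377, -0.54471189]]))
far (np.float64(0.09716955324945076), np.float64(0.8200000000000005), [[-0.1, -0.2], [0.1, -0.0]])
near (np.float64(0.43056016044749157), np.float64(0.8200000000000005), [[-0.5, -0.1], [-0.2, 1.0]])
panel corners [[ 0.5274 -0.2284  0.012 ]
 [ 0.525  -0.3387  0.012 ]
 [ 0.4731 -0.3377  0.012 ]
 [ 0.4754 -0.2279  0.012 ]]
jig (array([0.57047027, 0.37103478, 0.02632904]), array([[ 1.51951953,  0.55211388],
       [-0.23946314, -0.03879474],
       [-0.64768874, -0.37326247],
       [-0.04987694, -0.07168136]]))
stand (array([ 0.57520437,  0.01335558, -0.0026628 ]), array([[-0.35408126, -0.57822102],
       [ 0.42988794, -0.59189382],
       [ 0.68392385,  0.57366526],
       [-0.80640792,  0.56325699]]))
```

```bash
python3 -m handwheel '{"rotation":[[0,0,-0.12],[0,0,-0.12],[0,0,-0.12],[0,0,-0.12],[0,0,-0.12],[0,0,-0.12],[0,0,-0.12],[0,0,-0.12],[0,0,-0.12],[0,0,-0.12],[0,0,-0.103]],"linear":[[0,0,0],[0,0,0],[0,0,0],[0,0,0],[0,0,0],[0,0,0],[0,0,0],[0,0,0],[0,0,0],[0,0,0],[0,0,0]],"fingers":[0,0,0,0,0,0,0,0,0,0,0]}'
python3 -m handwheel '{"rotation":[[0,0,0],[0,0,0],[0,0,0],[0,0,0],[0,0,0],[0,0,0],[0,0,0],[0,0,0],[0,0,0],[0,0,0],[0,0,0],[0,0,0]],"linear":[[2.575,2.783,0],[2.575,2.783,0],[2.575,2.783,0],[2.575,2.783,0],[2.575,2.783,0],[2.575,2.783,0],[2.575,2.783,0],[2.575,2.783,0],[2.575,2.783,0],[2.575,2.783,0],[2.575,2.783,0],[2.575,2.783,0]],"fingers":[0,0,0,0,0,0,0,0,0,0,0,0]}'
python3 - <<'E'
from h import *
s=monitor.state(); q=np.array(s["ee_rot"]); print(s["clock"],np.round(s["eef_pos"],4),R.from_quat(q[[1,2,3,0]]).as_matrix().round(4).tolist(),s["grip_width"],np.round(s["ft_force"],2))
p=cams.get_image("wrist"); cv2.imwrite("pics/w1.png",p["img"][:,:,::-1])
K,W=cam(p,s)
for n in ["panel_center"]:
    for d in cams.masks_of(p,n)[:1]: 
        r=mrect(d["pixels"]); print(d["p"],back(K,W,cv2.boxPoints(r),.012).round(4))
E
```

```text
clock: 1.82
eef_pos: [0.1654, -0.6027, 0.2015]
ee_rot: [0.0, 0.705, 0.709, 0.0]
ft_force: [-0.2, -0.5, -0.3]
grip_width: 0.003
clock: 2.82
eef_pos: [0.5006, -0.2922, 0.2016]
ee_rot: [0.0, 0.707, 0.707, 0.0]
ft_force: [0.2, -0.4, -0.2]
grip_width: -0.002
2.8167 [ 0.5006 -0.2922  0.2016] [[-0.0, 1.0, 0.0002], [1.0, 0.0, -0.0002], [-0.0002, 0.0002, -1.0]] -0.001699158842408621 [ 0.23 -0.4  -0.2 ]
0.84 [[ 0.4733 -0.3382  0.012 ]
 [ 0.4773 -0.2269  0.012 ]
 [ 0.5259 -0.2276  0.012 ]
 [ 0.5265 -0.339   0.012 ]]
```

View pics/w1.png

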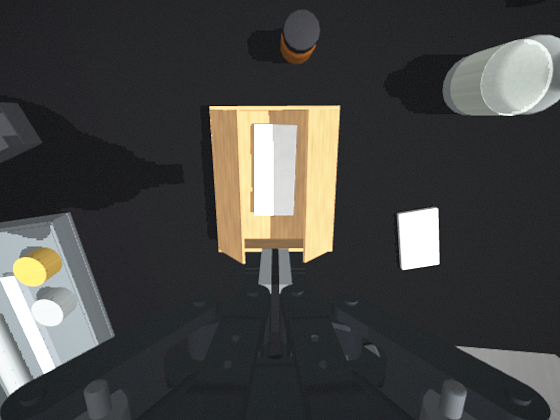

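```bash
python3 -m handwheel '{"rotation":[[0,0,0],[0,0,0],[0,0,0],[0,0,0],[0,0,0],[0,0,0],[0,0,0],[0,0,0],[0,0,0]],"linear":[[0,0,3.4],[0,0,3.4],[0,0,3.4],[0,0,3.4],[0,-1.2,0],[0,-1.2,0],[0,-0.57,-0.4],[0,-0.57,-0.4],[0,0,0]],"fingers":[0,0,0,0,0,0,0,0,0]}'
python3 - <<'E'
from h import *
p=cams.get_image("wrist"); cv2.imwrite("pics/w2.png",p["img"][:,:,::-1])
p=cams.get_image("side"); crop(p,(290,140,370,210),8,"pics/s2.png")
E
```

```text
clock: 3.67
eef_pos: [0.4637, -0.2944, 0.0748]
ee_rot: [0.001, 0.707, 0.707, 0.0]
ft_force: [0.1, -0.1, 0.1]
grip_width: 0.001
```

View pics/w2.png

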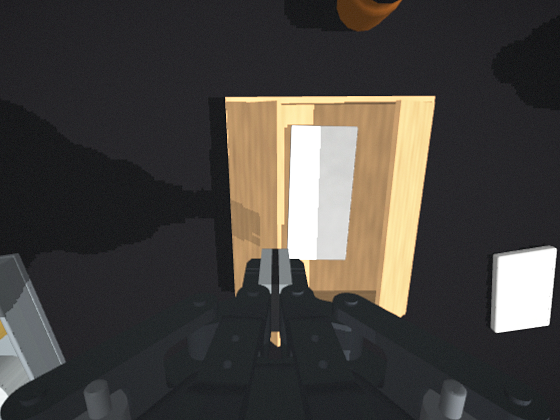

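View pics/s2.png

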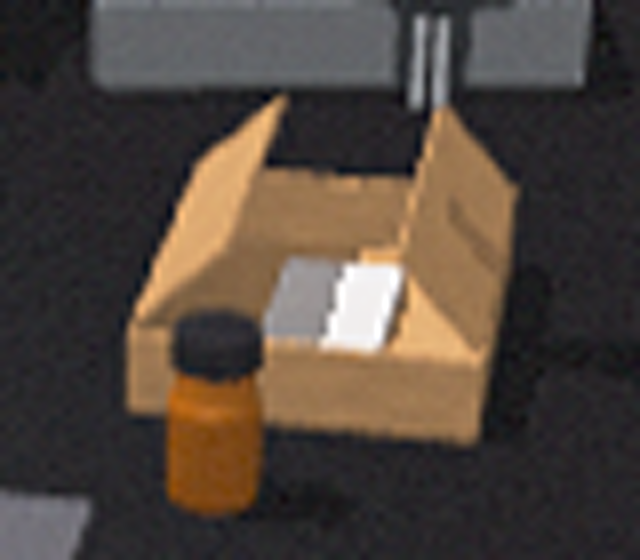

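Run:
```python
from h import *
p=cams.get_image("side"); K,W=cam(p)
s=monitor.state(); e=np.array(s["eef_pos"]); print(e)
g=lambda X:((proj(K,W,X)-[290,140])*8).round(0).tolist()
print("tip",g(e-[0,0,.008]),"tcp",g(e), g(e+[0,0,.03]))
for th in (.82,1.1,1.3):
    print(th,g([[.4323+.05*np.cos(th),y,.0355+.05*np.sin(th)] for y in (-.2136,-.3736)]))
p=cams.get_image("top"); K,W=cam(p); crop(p,(355,200,445,285),8,"pics/t3.png")
```

```text
[ 0.46462286 -0.29416353  0.07411989]
tip [[417.0, 184.0]] tcp [[418.0, 165.0]] [[423.0, 95.0]]
0.82 [[391.0, 252.0], [434.0, 97.0]]
1.1 [[422.0, 235.0], [462.0, 81.0]]
1.3 [[447.0, 228.0], [485.0, 75.0]]
```

View pics/t3.png

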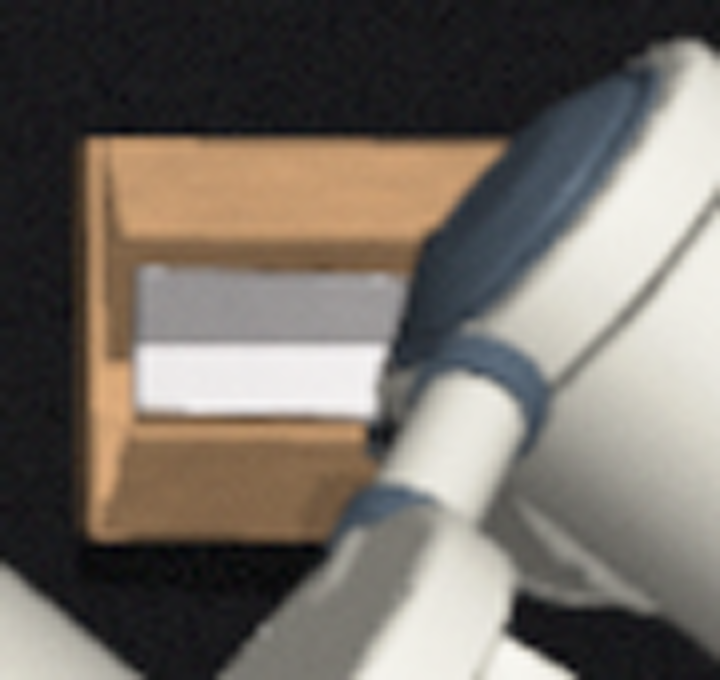

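Run:
```python
from h import *
s=monitor.state(); e=np.array(s["eef_pos"])
p=cams.get_image("wrist"); K,W=cam(p,s)
print([(d,proj(K,W,e-[0,0,d]).round(0).tolist()) for d in (-.03,-.011,0,.008,.02)])
p=cams.get_image("side"); crop(p,(280,90,400,180),6,"pics/s4.png")
```

```text
[(-0.03, [[274.0, 263.0]]), (-0.011, [[274.0, 248.0]]), (0, [[274.0, 240.0]]), (0.008, [[274.0, 235.0]]), (0.02, [[274.0, 229.0]])]
```

View pics/s4.png

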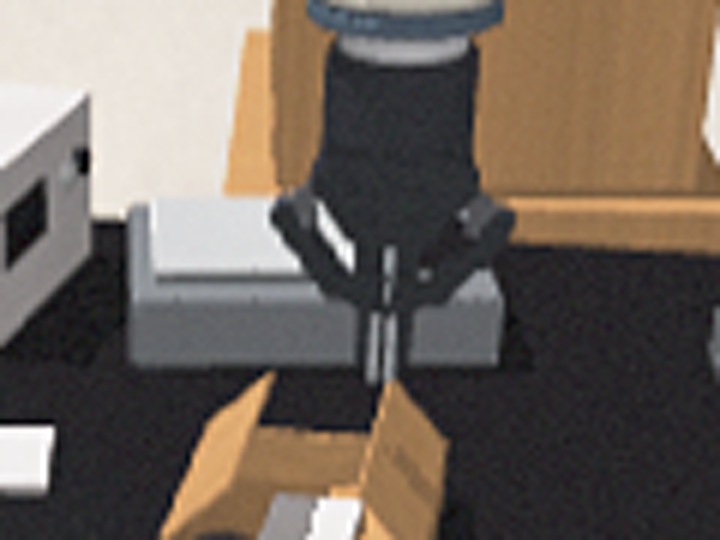

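Run:
```python
from h import *
s=monitor.state(); e=np.array(s["eef_pos"])
p=cams.get_image("wrist"); K,W=cam(p,s)
print([(d,proj(K,W,e+[0,.011,-d]).round(0).tolist()) for d in (-.03,-.02,-.011,0,.008)])
crop(p,(210,210,350,310),5,"pics/w5.png")
print(p["img"][225:300:3,268])
```

```text
[(-0.03, [[274.0, 243.0]]), (-0.02, [[274.0, 236.0]]), (-0.011, [[274.0, 230.0]]), (0, [[274.0, 223.0]]), (0.008, [[274.0, 219.0]])]
[[176 138  98]
 [184 145 102]
 [186 147 103]
 [184 146 103]
 [188 149 104]
 [190 150 106]
 [191 151 106]
 [189 150 105]
 [123 127 128]
 [127 133 135]
 [126 132 134]
 [128 134 137]
 [124 131 133]
 [126 132 135]
 [125 131 133]
 [126 134 134]
 [127 133 134]
 [127 134 137]
 [125 131 132]
 [128 134 134]
 [169 176 180]
 [144 151 154]
 [ 27  34  36]
 [ 37  41  41]
 [ 36  40  42]]
```

View pics/w5.png

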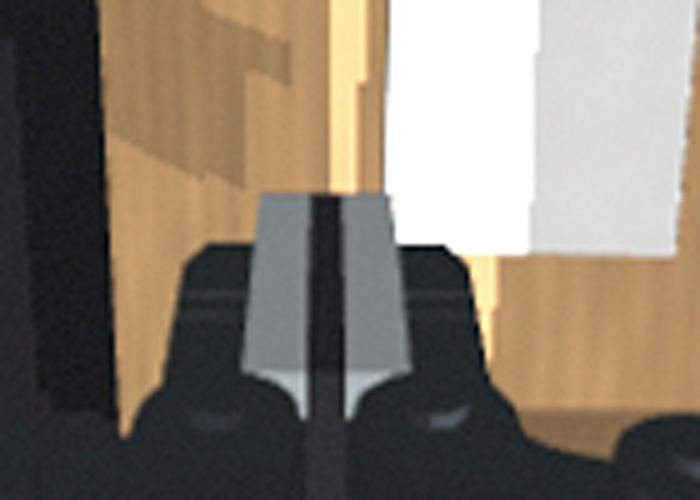

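Run:
```python
from h import *
a=cv2.imread("pics/side0.png"); p=cams.get_image("side"); b=p["img"][:,:,::-1]
box=(290,140,370,200)
f=lambda im: cv2.resize(im[140:200,295:365],None,fx=5.5,fy=5.5,interpolation=cv2.INTER_CUBIC)
cv2.imwrite("pics/cmp.png",np.hstack([f(a),f(np.ascontiguousarray(b))]))
```

```text
(no output)
```

View pics/cmp.png

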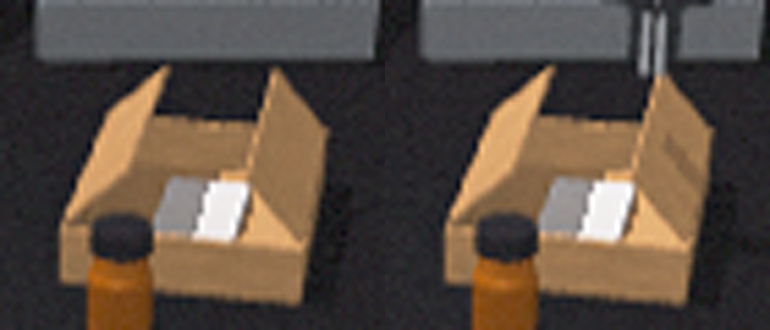

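```bash
python3 -m handwheel '{"rotation":[[0,0,0],[0,0,0],[0,0,0],[0,0,0],[0,0,0]],"linear":[[0,1.75,0],[0,1.75,0],[0,0,1.2],[0,0,1.2],[0,0,0]],"fingers":[0,0,0,0,0]}'
python3 - <<'E'
from h import *
s=monitor.state(); e=np.array(s["eef_pos"])
p=cams.get_image("side"); K,W=cam(p); crop(p,(290,110,370,190),7,"pics/s6.png")
print(e,[(d,((proj(K,W,e-[0,0,d])-[290,110])*7).round(0).tolist()) for d in (-.04,-.03,-.02,-.01,0,.008)])
p=cams.get_image("wrist"); cv2.imwrite("pics/w6.png",p["img"][:,:,::-1])
E
```

```text
clock: 4.48
eef_pos: [0.4983, -0.2929, 0.0476]
ee_rot: [-0.001, 0.707, 0.707, -0.0]
ft_force: [-2.2, 0.6, -0.4]
grip_width: 0.001
[ 0.49831995 -0.29290807  0.04761027] [(-0.04, [[293.0, 323.0]]), (-0.03, [[292.0, 343.0]]), (-0.02, [[291.0, 363.0]]), (-0.01, [[290.0, 383.0]]), (0, [[289.0, 403.0]]), (0.008, [[289.0, 419.0]])]
```

View pics/s6.png

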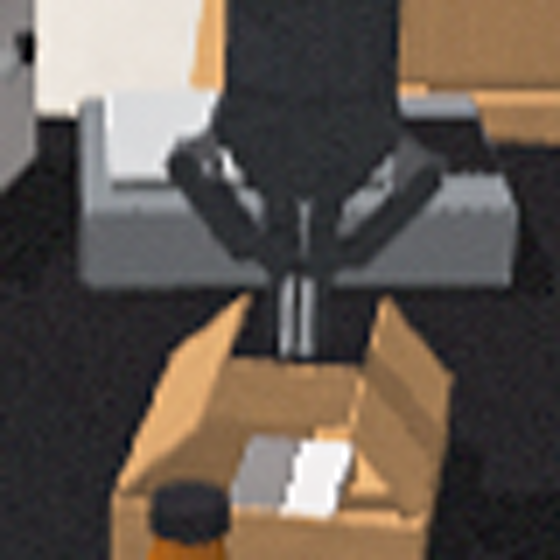

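View pics/w6.png

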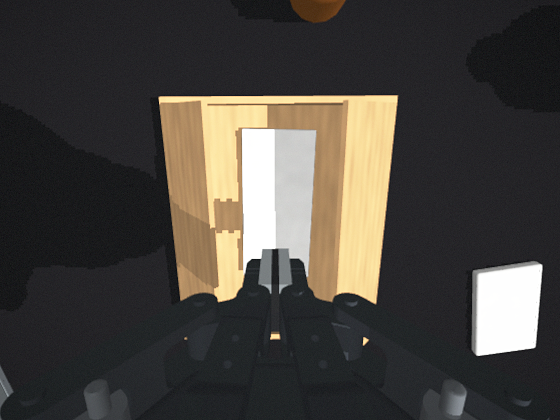

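```bash
python3 -m handwheel '{"rotation":[[0,0,0],[0,0,0],[0,0,0],[0,0,0],[0,0,0],[0,0,0]],"linear":[[0,0,1.36],[0,-1.1,0],[0,-1.1,0],[0,-0.57,-0.4],[0,-0.57,-0.4],[0,0,0]],"fingers":[0,0,0,0,0,0]}'
python3 - <<'E'
from h import *
p=cams.get_image("side"); K,W=cam(p); crop(p,(290,110,370,190),7,"pics/s7.png")
p=cams.get_image("wrist"); cv2.imwrite("pics/w7.png",p["img"][:,:,::-1])
E
```

```text
clock: 5.08
eef_pos: [0.4641, -0.2939, 0.0452]
ee_rot: [0.0, 0.707, 0.707, -0.0]
ft_force: [1.1, 0.1, 1.9]
grip_width: -0.004
```

View pics/s7.png

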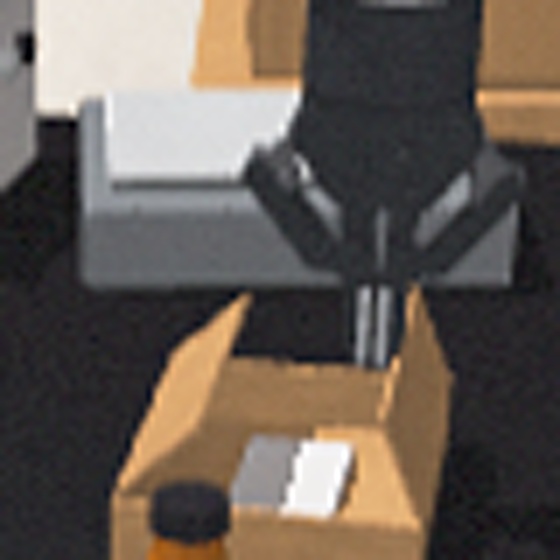

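View pics/w7.png

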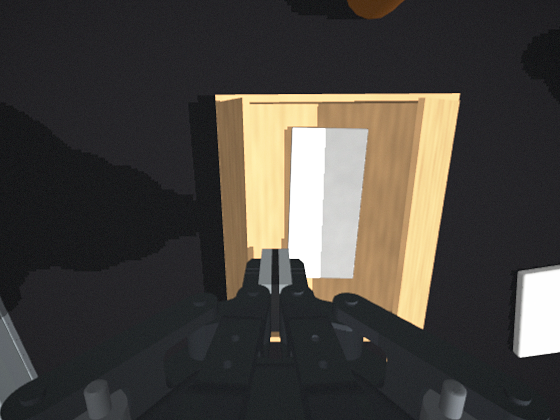

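```bash
python3 -m handwheel '{"rotation":[[0,0,0],[0,0,0],[0,0,0],[0,0,0],[0,0,0],[0,0,0],[0,0,0],[0,0,0],[0,0,0],[0,0,0],[0,0,0],[0,0,0],[0,0,0]],"linear":[[0,-0.55,-0.05],[0,-0.55,-0.05],[0,-0.55,0],[0,-0.54,0],[0,-0.5,0.08],[0,-0.5,0.08],[0,-0.42,0.17],[0,-0.42,0.17],[0,-0.35,0.26],[0,-0.35,0.26],[0,-0.3,0.25],[0,-0.3,0.25],[0,0,0]],"fingers":[0,0,0,0,0,0,0,0,0,0,0,0,0]}'
python3 - <<'E'
from h import *
p=cams.get_image("side"); K,W=cam(p); crop(p,(290,110,370,190),7,"pics/s8.png")
p=cams.get_image("wrist"); cv2.imwrite("pics/w8.png",p["img"][:,:,::-1])
E
```

```text
clock: 6.27
eef_pos: [0.4115, -0.2933, 0.029]
ee_rot: [-0.001, 0.707, 0.707, -0.0]
ft_force: [-0.1, 0.1, -0.0]
grip_width: 0.002
```

View pics/s8.png

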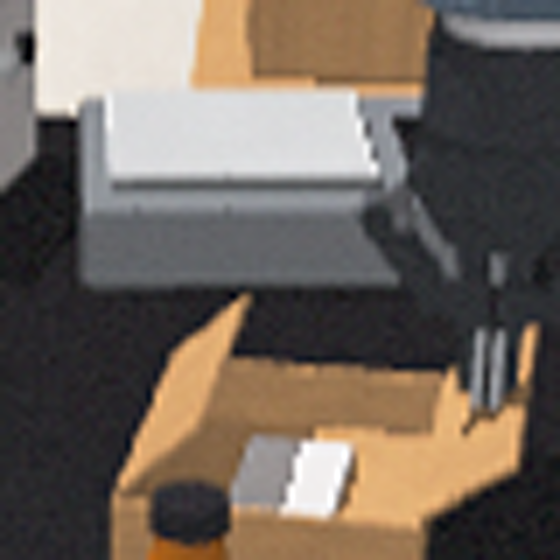

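View pics/w8.png

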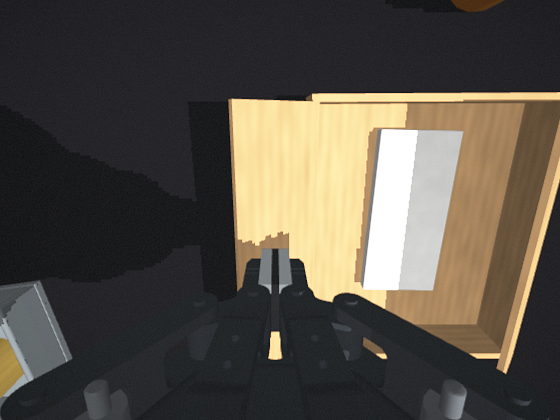

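Run:
```python
from h import *
p=cams.get_image("side"); K,W=cam(p)
g=lambda X:((proj(K,W,X)-[290,110])*7).round(0).tolist()
print(g([.4323,-.2136,.0355]))
for th in (2.2,2.3,2.4,2.5,2.6,2.75): print(th,g([[.4323+.05*np.cos(th),y,.0355+.05*np.sin(th)] for y in (-.2136,-.3736)]))
```

```text
[[415.0, 513.0]]
2.2 [[491.0, 434.0], [514.0, 297.0]]
2.3 [[499.0, 441.0], [522.0, 304.0]]
2.4 [[507.0, 450.0], [529.0, 311.0]]
2.5 [[514.0, 458.0], [535.0, 319.0]]
2.6 [[520.0, 468.0], [540.0, 328.0]]
2.75 [[526.0, 483.0], [546.0, 342.0]]
```

```bash
python3 -m handwheel '{"rotation":[[0,0,0],[0,0,0],[0,0,0],[0,0,0],[0,0,0],[0,0,0],[0,0,0],[0,0,0],[0,0,0],[0,0,0],[0,0,0],[0,0,0],[0,0,0],[0,0,0],[0,0,0],[0,0,0],[0,0,0],[0,0,0],[0,0,0],[0,0,0]],"linear":[[0,2.5,-0.5],[0,2.5,0],[0,2.5,0],[0,2.5,0],[0,1.25,0],[0,0.58,-0.4],[0,0.58,-0.4],[0,0.58,-0.2],[0,0.58,-0.2],[0,0.55,-0.08],[0,0.55,-0.08],[0,0.48,0.08],[0,0.48,0.08],[0,0.41,0.17],[0,0.41,0.17],[0,0.35,0.26],[0,0.35,0.26],[0,0.22,0.42],[0,0.22,0.42],[0,0,0]],"fingers":[0,0,0,0,0,0,0,0,0,0,0,0,0,0,0,0,0,0,0,0]}'
python3 - <<'E'
from h import *
p=cams.get_image("side"); K,W=cam(p); crop(p,(290,110,370,190),7,"pics/s9.png")
g=lambda X:((proj(K,W,X)-[290,110])*7).round(0).tolist()
for th in (2.2,2.4,2.6,2.75): print(th,g([[.5663-.05*np.cos(th),y,.0355+.05*np.sin(th)] for y in (-.2136,-.3736)]))
p=cams.get_image("wrist"); cv2.imwrite("pics/w9.png",p["img"][:,:,::-1])
E
```

```text
clock: 8.08
eef_pos: [0.5878, -0.2933, 0.0285]
ee_rot: [-0.001, 0.707, 0.707, -0.0]
ft_force: [-0.5, -0.4, -0.5]
grip_width: -0.001
2.2 [[50.0, 398.0], [115.0, 269.0]]
2.4 [[33.0, 410.0], [100.0, 280.0]]
2.6 [[20.0, 426.0], [88.0, 295.0]]
2.75 [[13.0, 439.0], [82.0, 307.0]]
```

View pics/s9.png

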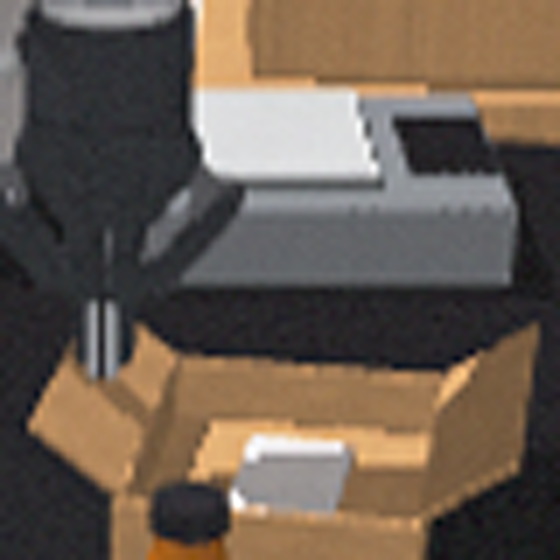

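View pics/w9.png

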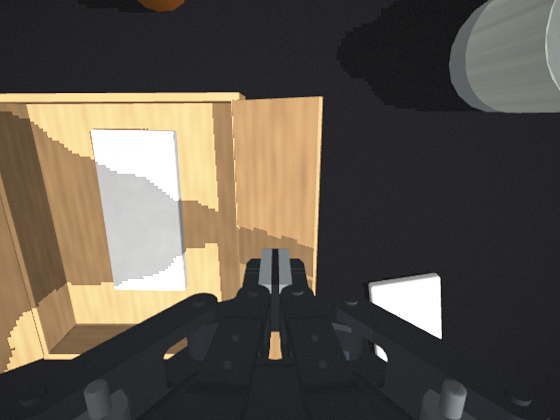

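```bash
python3 -m handwheel '{"rotation":[[0,0,0],[0,0,0],[0,0,0],[0,0,0],[0,0,0],[0,0,0],[0,0,0],[0,0,0]],"linear":[[0,0,-3.4],[0,0,-3.4],[0,0,-3.4],[0.77,-2.93,0],[0.77,-2.93,0],[0.77,-2.93,0],[0,0,0],[0,0,0]],"fingers":[0,0,0,7,7,7,7,7]}'
python3 - <<'E'
from h import *
s=monitor.state(); print(s["clock"],np.round(s["eef_pos"],4),np.round(s["ee_rot"],4),s["grip_width"])
p=cams.get_image("wrist"); cv2.imwrite("pics/w10.png",p["img"][:,:,::-1])
K,W=cam(p,s)
for d in cams.masks_of(p,"panel_center")[:1]:
    r=mrect(d["pixels"]); print(d["p"],cv2.boxPoints(r).tolist(),back(K,W,cv2.boxPoints(r),.012).round(4))
crop(p,(200,60,360,260),3,"pics/w10c.png")
E
```

```text
clock: 8.85
eef_pos: [0.4989, -0.2702, 0.1321]
ee_rot: [-0.0, 0.707, 0.707, -0.0]
ft_force: [1.2, -0.1, 0.9]
grip_width: 0.711
8.85 [ 0.4989 -0.2702  0.1321] [-2.000e-04  7.074e-01  7.068e-01 -1.000e-04] 0.7109710932661505
0.84 [[251.0, 149.0], [302.0, 149.0], [302.0, 255.0], [251.0, 255.0]] [[ 0.4766 -0.2276  0.012 ]
 [ 0.525  -0.2276  0.012 ]
 [ 0.5277 -0.3377  0.012 ]
 [ 0.474  -0.3377  0.012 ]]
```

View pics/w10.png

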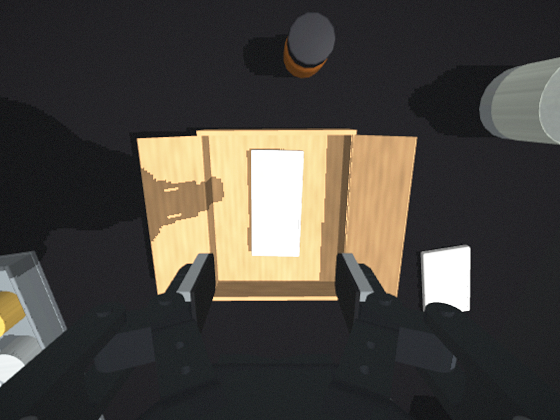

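View pics/w10c.png

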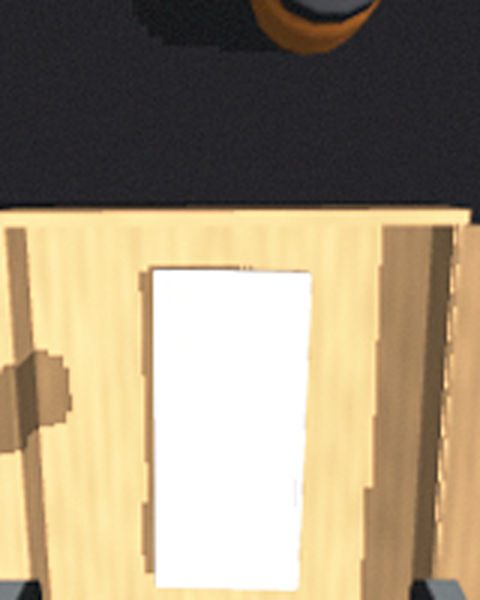

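Run:
```python
from h import *
s=monitor.state(); p=cams.get_image("wrist"); K,W=cam(p,s)
uv=np.array([[152,269],[311,271],[299,590],[156,587]])/3+[200,60]-.33
pts=[[-.025,-.055,.012],[.025,-.055,.012],[.025,.055,.012],[-.025,.055,.012]]
print(fitpose(K,W,pts,uv,[.5,-.28,0]), back(K,W,uv,.012).round(4))
# tips geometry
for z in (-.06,-.05,-.04,-.03): print(z, proj(K,W,np.array(s["eef_pos"])+[[-.0355*.85,.011,-z],[.0355*.85,.011,-z]]).round(0).tolist())
```

```text
(array([ 0.50187662, -0.39254618, -0.001879  ]), array([[ 3.36607979e+00,  1.91619115e+02],
       [-6.38396285e+00,  1.90958978e+02],
       [-4.07648587e-02, -2.23371410e+00],
       [ 6.79142248e-02, -1.26278101e+00]])) [[ 0.4781 -0.2288  0.012 ]
 [ 0.5284 -0.2294  0.012 ]
 [ 0.5271 -0.3402  0.012 ]
 [ 0.4769 -0.339   0.012 ]]
-0.06 [[201.0, 273.0], [347.0, 272.0]]
-0.05 [[206.0, 261.0], [342.0, 261.0]]
-0.04 [[211.0, 252.0], [338.0, 252.0]]
-0.03 [[215.0, 243.0], [334.0, 243.0]]
```

Run:
```python
from h import *
s=monitor.state(); p=cams.get_image("wrist"); K,W=cam(p,s)
uv=np.array([[152,269],[311,271],[299,590],[156,587]])/3+[200,60]-.33
pts=[[-.025,.055,.012],[.025,.055,.012],[.025,-.055,.012],[-.025,-.055,.012]]
print(fitpose(K,W,pts,uv,[.5,-.28,0]))
```

```text
(array([ 0.50282294, -0.28427238, -0.01216911]), array([[ 0.17241195,  0.1794141 ],
       [-0.07653433,  0.13182924],
       [-0.13365024, -0.47767233],
       [ 0.02817549,  0.04044073]]))
```

```bash
python3 -m handwheel '{"rotation":[[0,0,0.012],[0,0,0],[0,0,0],[0,0,0],[0,0,0],[0,0,0],[0,0,0]],"linear":[[-1.38,0.31,0],[0,0,3.2],[0,0,3.2],[0,0,3.2],[0,0,2.6],[0,0,0.5],[0,0,0]],"fingers":[6,6,6,6,6,6,6]}'
python3 - <<'E'
from h import *
s=monitor.state(); print(s["clock"],np.round(s["eef_pos"],4),np.round(s["ee_rot"],4),s["grip_width"],np.round(s["ft_force"],2))
p=cams.get_image("wrist"); cv2.imwrite("pics/w11.png",p["img"][:,:,::-1])
p=cams.get_image("side"); crop(p,(290,110,370,190),7,"pics/s11.png"); K,W=cam(p)
e=np.array(s["eef_pos"])
for o in (-.03,.03):print([(d,((proj(K,W,e+[o,0,d])-[290,110])*7).round(0).tolist()) for d in (.05,.04,.03,.02)])
E
```

```text
clock: 9.63
eef_pos: [0.5029, -0.2844, 0.0031]
ee_rot: [-0.001, 0.711, 0.703, -0.0]
ft_force: [-0.5, 0.7, -0.3]
grip_width: 0.7
9.6333 [ 0.5029 -0.2844  0.0031] [-1.500e-03  7.114e-01  7.027e-01 -3.000e-04] 0.7001444599606381 [-0.46  0.71 -0.25]
[(0.05, [[343.0, 404.0]]), (0.04, [[342.0, 424.0]]), (0.03, [[340.0, 444.0]]), (0.02, [[339.0, 463.0]])]
[(0.05, [[213.0, 394.0]]), (0.04, [[212.0, 413.0]]), (0.03, [[212.0, 433.0]]), (0.02, [[211.0, 452.0]])]
```

View pics/w11.png

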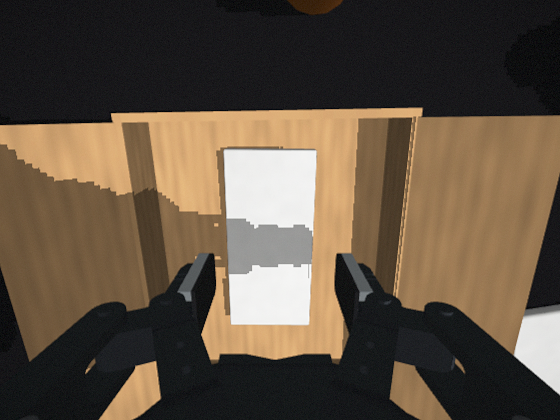

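View pics/s11.png

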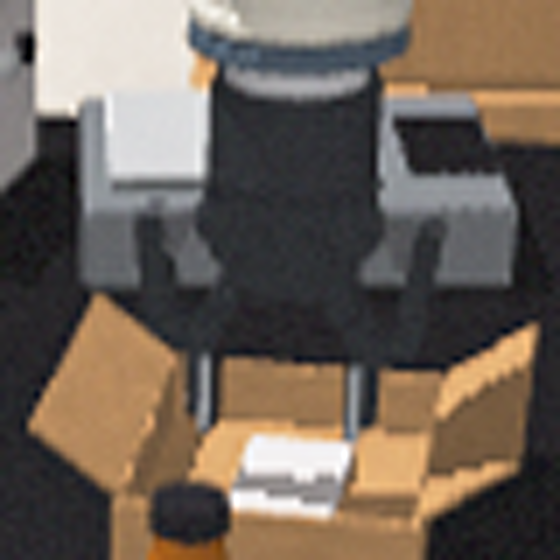

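```bash
python3 -m handwheel '{"rotation":[[0,0,0],[0,0,0],[0,0,0],[0,0,0]],"linear":[[0,0,1.2],[0,0,1.0],[0,0,0.5],[0,0,0]],"fingers":[6,6,6,6]}'
python3 - <<'E'
from h import *
s=monitor.state(); print(s["clock"],np.round(s["eef_pos"],4),np.round(s["ee_rot"],4),s["grip_width"],np.round(s["ft_force"],2))
p=cams.get_image("wrist"); cv2.imwrite("pics/w12.png",p["img"][:,:,::-1])
p=cams.get_image("side"); crop(p,(300,130,370,195),8,"pics/s12.png"); K,W=cam(p)
E
```

```text
clock: 10.07
eef_pos: [0.5029, -0.2841, -0.0232]
ee_rot: [-0.001, 0.711, 0.703, -0.0]
ft_force: [-0.6, 0.6, 1.2]
grip_width: 0.7
10.0667 [ 0.5029 -0.2841 -0.0232] [-6.000e-04  7.113e-01  7.029e-01 -1.000e-04] 0.7003790488868084 [-0.63  0.63  1.21]
```

View pics/w12.png

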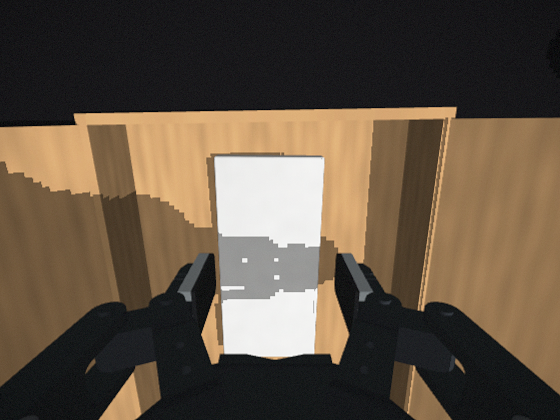

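View pics/s12.png

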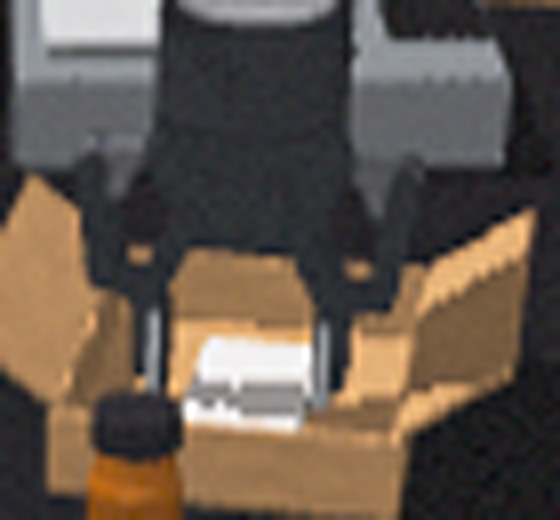

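```bash
python3 -m handwheel '{"rotation":[[0,0,0],[0,0,0],[0,0,0],[0,0,0]],"linear":[[0,-0.2,0.2],[0,0,0.15],[0,0,0],[0,0,0]],"fingers":[6,6,6,6]}'
```

```text
clock: 10.5
eef_pos: [0.5013, -0.2844, -0.0257]
ee_rot: [0.0, 0.711, 0.703, 0.0]
ft_force: [-0.3, -0.7, 0.1]
grip_width: 0.703
```

```bash
python3 -m handwheel '{"rotation":[[0,0,0],[0,0,0],[0,0,0],[0,0,0],[0,0,0],[0,0,0]],"linear":[[0,0,0],[0,0,0],[0,0,0],[0,0,0],[0,0,0],[0,0,0]],"fingers":[5.5,4.5,4,4,4,4]}'
```

```text
clock: 11.0
eef_pos: [0.5014, -0.2844, -0.0252]
ee_rot: [0.0, 0.711, 0.703, 0.0]
ft_force: [-2.2, 1.6, 10.7]
grip_width: 0.559
```

```bash
python3 -m handwheel '{"rotation":[[0,0,0],[0,0,0],[0,0,0],[0,0,0],[0,0,0]],"linear":[[0,0,0],[0,0,-0.5],[0,0,-1.0],[0,0,-1.5],[0,0,0]],"fingers":[4,4,4,4,4]}'
python3 - <<'E'
from h import *
p=cams.get_image("wrist"); cv2.imwrite("pics/w13.png",p["img"][:,:,::-1])
p=cams.get_image("side"); crop(p,(300,130,370,195),8,"pics/s13.png"); K,W=cam(p)
E
```

```text
clock: 11.42
eef_pos: [0.5025, -0.2852, 0.0068]
ee_rot: [0.002, 0.711, 0.703, 0.0]
ft_force: [1.5, 0.2, -1.2]
grip_width: 0.556
```

View pics/w13.png

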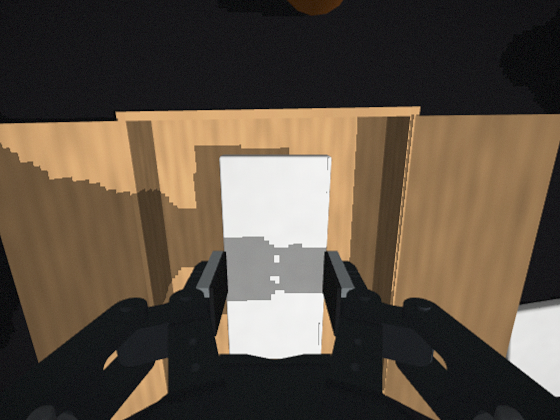

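View pics/s13.png

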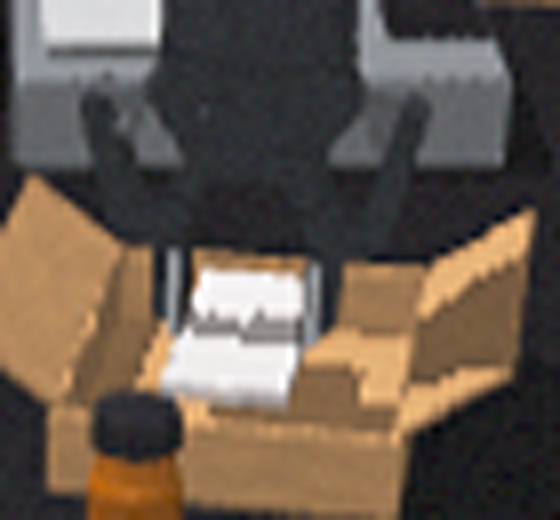

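```bash
python3 -m handwheel '{"rotation":[[0,0,0],[0,0,0],[0,0,0],[0,0,0],[0,0,-0.012],[0,0,0],[0,0,0],[0,0,0],[0,0,0],[0,0,0],[0,0,0],[0,0,0],[0,0,0],[0,0,0],[0,0,0],[0,0,0],[0,0,0],[0,0,0],[0,0,0],[0,0,0]],"linear":[[0,0,-2],[0,0,-3.7],[0,0,-3.7],[0,0,-3.7],[1.5,0.1,-0.5],[3,0.21,0],[3.6,0.21,0],[3.6,0.21,0],[3.6,0.21,0],[3.6,0.21,0],[3.6,0.21,0],[3.6,0.21,0],[3.6,0.21,0],[3.6,0.21,0],[3.6,0.21,0],[3.6,0.21,0],[3.6,0.21,0],[3,0.21,0],[1.5,0.1,0],[0,0,0]],"fingers":[4,4,4,4,4,4,4,4,4,4,4,4,4,4,4,4,4,4,4,4]}'
python3 - <<'E'
from h import *
s=monitor.state(); print(s["clock"],np.round(s["eef_pos"],4),np.round(s["ee_rot"],4),s["grip_width"])
p=cams.get_image("wrist"); cv2.imwrite("pics/w14.png",p["img"][:,:,::-1])
E
```

```text
clock: 13.18
eef_pos: [0.5303, 0.2048, 0.1392]
ee_rot: [-0.0, 0.706, 0.708, -0.0]
ft_force: [-0.3, 1.1, -1.6]
grip_width: 0.557
13.1833 [0.5303 0.2048 0.1392] [-4.000e-04  7.060e-01  7.082e-01 -1.000e-04] 0.5570337873700352
```

View pics/w14.png

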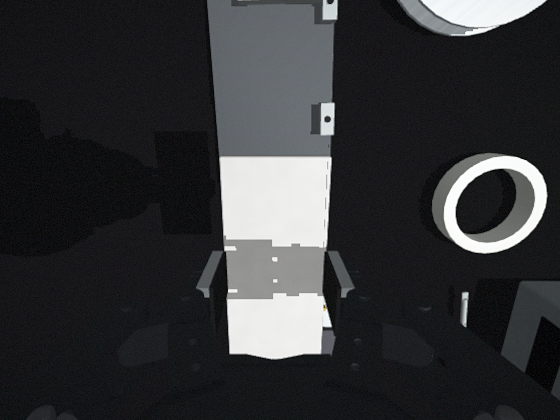

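```bash
python3 -m handwheel '{"rotation":[[0,0,0],[0,0,0],[0,0,0]],"linear":[[2,0.5,0],[2,0.5,0],[0,0,0]],"fingers":[4,4,4]}'
python3 - <<'E'
from h import *
s=monitor.state(); print(s["clock"],np.round(s["eef_pos"],4),np.round(s["ee_rot"],4),s["grip_width"])
p=cams.get_image("wrist"); cv2.imwrite("pics/w15.png",p["img"][:,:,::-1])
crop(p,(180,10,340,170),4,"pics/w15c.png")
np.save("w15.npy",np.r_[s["eef_pos"],s["ee_rot"]])
E
```

```text
clock: 13.48
eef_pos: [0.5414, 0.2432, 0.1397]
ee_rot: [-0.0, 0.707, 0.707, 0.0]
ft_force: [-1.6, -0.3, -2.3]
grip_width: 0.552
13.4833 [0.5414 0.2432 0.1397] [-1.000e-04  7.070e-01  7.072e-01  3.000e-04] 0.5518127717269847
```

View pics/w15.png

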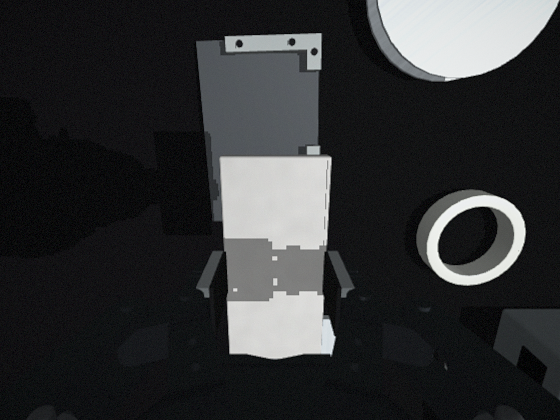

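View pics/w15c.png

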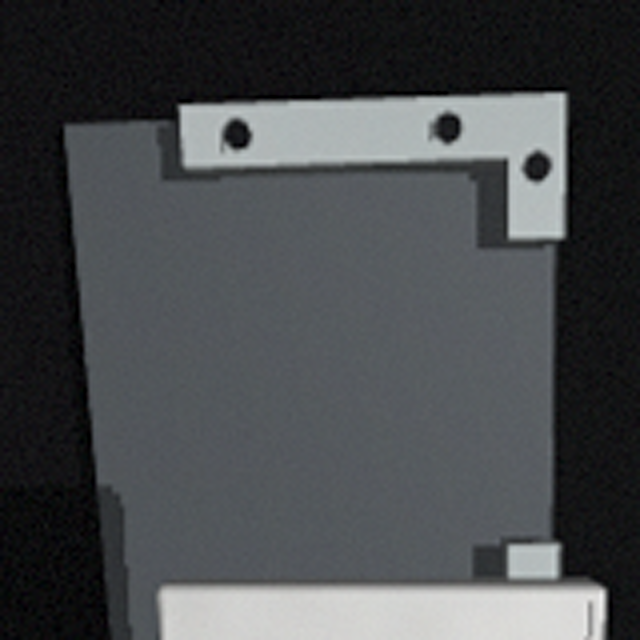

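Run:
```python
from h import *
v=np.load("w15.npy"); s={"eef_pos":v[:3],"ee_rot":v[3:]}
p=cams.get_image("wrist"); K,W=cam(p,s)
uv=np.array([[508,159],[182,169],[180,103],[567,92],[508,240],[566,240],[508,543],[562,541],[65,125]])/4+[180,10]-.4
pts=np.array([[0,0,22],[-70,0,22],[-70,12,22],[12,12,22],[0,-16,22],[12,-16,22],[0,-82,22],[12,-82,22],[-98,12,10]])/1000
q,r=fitpose(K,W,pts,uv,[.57,.37,0]); print(q.round(4),r.round(2).tolist())
# panel held: corners front
print(mrect(cams.masks_of(p,"panel_center")[0]["pixels"]))
uvp=np.array([[220,156],[331,155.5]])
for z in (.168,.1765,.18): print(z,back(K,W,uvp,z).round(4))
# bed in top view check with fences z
t=cams.get_image("top"); K2,W2=cam(t)
c,s_=np.cos(q[2]),np.sin(q[2])
print(((proj(K2,W2,np.c_[q[0]+c*pts[:,0]-s_*pts[:,1],q[1]+s_*pts[:,0]+c*pts[:,1],pts[:,2]])-[145,195]+.4)*4).round(0).tolist())
```

```text
[0.5694 0.371  0.03  ] [[0.36, -0.35], [0.57, -0.16], [-0.01, 0.74], [-0.23, 0.26], [0.35, -0.35], [-0.42, -0.79], [0.31, 0.53], [-0.38, 0.64], [-0.59, -0.32]]
((276.1459045410156, 255.17315673828125), (203.63406372070312, 110.12889099121094), 89.2838363647461)
0.168 [[0.5159 0.2979 0.168 ]
 [0.5681 0.2981 0.168 ]]
0.1765 [[0.5174 0.2989 0.1765]
 [0.5665 0.2991 0.1765]]
0.18 [[0.518  0.2994 0.18  ]
 [0.5659 0.2996 0.18  ]]
[[65.0, 78.0], [63.0, 177.0], [46.0, 177.0], [49.0, 62.0], [88.0, 78.0], [88.0, 61.0], [180.0, 77.0], [181.0, 60.0], [50.0, 217.0]]
```

```bash
python3 -m handwheel '{"rotation":[[0,0,-0.03],[0,0,0],[0,0,0],[0,0,0],[0,0,0],[0,0,0],[0,0,0],[0,0,0],[0,0,0]],"linear":[[0,0,0],[3.2,-0.09,0],[3.09,-0.09,0],[0,0,3],[0,0,4],[0,0,3.6],[0,0,3.0],[0,0,1.5],[0,0,0]],"fingers":[4,4,4,4,4,4,4,4,4]}'
python3 - <<'E'
from h import *
s=monitor.state(); print(s["clock"],np.round(s["eef_pos"],4),np.round(s["ee_rot"],4),s["grip_width"])
p=cams.get_image("wrist"); cv2.imwrite("pics/w16.png",p["img"][:,:,::-1])
p=cams.get_image("side"); crop(p,(220,240,330,345),6,"pics/s16.png")
E
```

```text
clock: 14.43
eef_pos: [0.5349, 0.3023, -0.0143]
ee_rot: [-0.001, 0.697, 0.717, -0.003]
ft_force: [-0.2, 0.4, -1.3]
grip_width: 0.551
14.4333 [ 0.5349  0.3023 -0.0143] [-0.0011  0.6968  0.7173 -0.0028] 0.5510448199421543
```

View pics/w16.png

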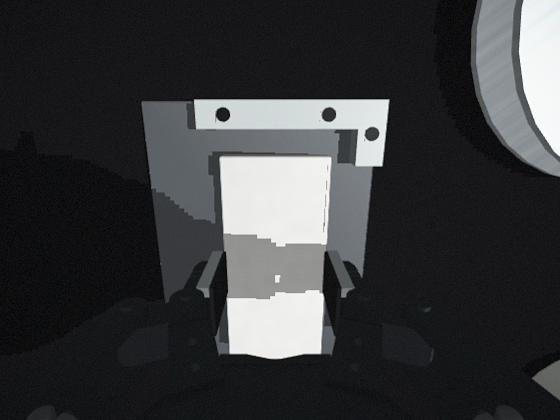

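View pics/s16.png

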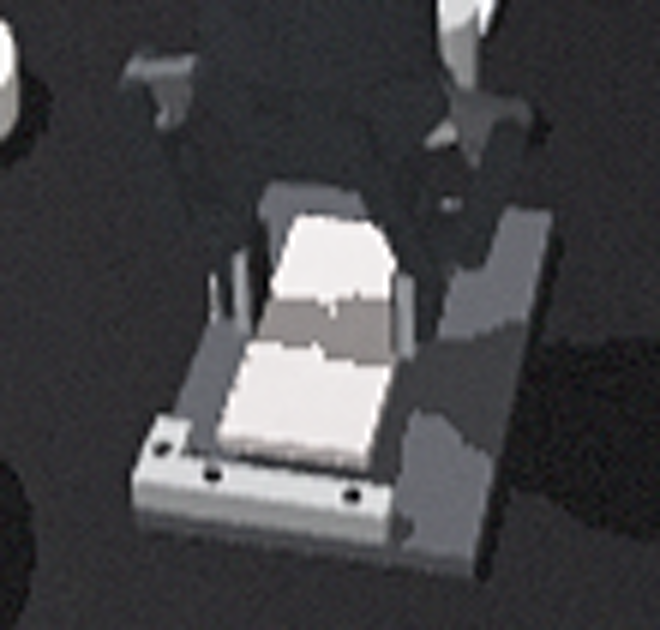

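```bash
python3 -m handwheel '{"rotation":[[0,0,0],[0,0,0],[0,0,0],[0,0,0],[0,0,0]],"linear":[[0,0,0.2],[0,0,0.1],[0,0,0.1],[0,0,0],[0,0,0]],"fingers":[4,4,4,4,4]}'
```

```text
clock: 14.95
eef_pos: [0.5374, 0.3045, -0.0143]
ee_rot: [0.0, 0.696, 0.718, 0.0]
ft_force: [-0.6, -0.6, -1.7]
grip_width: 0.559
```

```bash
python3 -m handwheel '{"rotation":[[0,0,0],[0,0,0],[0,0,0],[0,0,0],[0,0,0]],"linear":[[0,0,0.2],[0,0,0.1],[0,0,0.1],[0,0,0],[0,0,0]],"fingers":[4,4,4,4,4]}'
```

```text
clock: 15.37
eef_pos: [0.5371, 0.3044, -0.0189]
ee_rot: [-0.0, 0.696, 0.718, -0.0]
ft_force: [0.1, 0.6, -1.8]
grip_width: 0.558
```

```bash
python3 -m handwheel '{"rotation":[[0,0,0],[0,0,0],[0,0,0],[0,0,0]],"linear":[[0,0,0.1],[0,0,0],[0,0,0],[0,0,0]],"fingers":[4,4,4,4]}'; python3 -m handwheel '{"rotation":[[0,0,0],[0,0,0],[0,0,0],[0,0,0]],"linear":[[0,0,0.05],[0,0,0],[0,0,0],[0,0,0]],"fingers":[4,4,4,4]}'
```

```text
clock: 15.7
eef_pos: [0.5372, 0.3044, -0.0191]
ee_rot: [0.0, 0.696, 0.718, 0.0]
ft_force: [-4.1, -1.8, 11.5]
grip_width: 0.554
clock: 16.03
eef_pos: [0.5372, 0.3044, -0.0192]
ee_rot: [0.0, 0.696, 0.718, 0.0]
ft_force: [-5.3, -3.8, 20.0]
grip_width: 0.558
```

```bash
python3 -m handwheel '{"rotation":[[0,0,0],[0,0,0],[0,0,0],[0,0,0],[0,0,0],[0,0,0]],"linear":[[0,0,-0.12],[0.35,0.3,0],[0.35,0.3,0],[0,0,0],[0,0,0],[0,0,0]],"fingers":[4,4,4,4,4,4]}'
```

```text
clock: 16.53
eef_pos: [0.5434, 0.3119, -0.0191]
ee_rot: [0.0, 0.696, 0.718, 0.0]
ft_force: [2.0, 1.3, 1.8]
grip_width: 0.556
```

```bash
python3 -m handwheel '{"rotation":[[0,0,0],[0,0,0],[0,0,0],[0,0,0]],"linear":[[0.1,0,0],[0.05,0,0],[0,0,0],[0,0,0]],"fingers":[4,4,4,4]}'
```

```text
clock: 16.87
eef_pos: [0.5429, 0.3129, -0.0191]
ee_rot: [0.0, 0.696, 0.718, -0.0]
ft_force: [1.2, -3.3, 3.3]
grip_width: 0.557
```

```bash
python3 -m handwheel '{"rotation":[[0,0,0],[0,0,0],[0,0,0],[0,0,0]],"linear":[[0.08,0,0],[0,0,0],[0,0,0],[0,0,0]],"fingers":[4,4,4,4]}'; python3 -m handwheel '{"rotation":[[0,0,0],[0,0,0],[0,0,0],[0,0,0]],"linear":[[0.05,0,0],[0,0,0],[0,0,0],[0,0,0]],"fingers":[4,4,4,4]}'
```

```text
clock: 17.2
eef_pos: [0.5427, 0.3138, -0.0191]
ee_rot: [-0.0, 0.696, 0.718, -0.0]
ft_force: [0.9, -4.1, 6.0]
grip_width: 0.56
clock: 17.53
eef_pos: [0.5427, 0.3143, -0.0191]
ee_rot: [-0.0, 0.696, 0.718, -0.0]
ft_force: [0.0, -4.1, 4.8]
grip_width: 0.556
```

```bash
python3 -m handwheel '{"rotation":[[0,0,0],[0,0,0],[0,0,0]],"linear":[[0.06,0,0],[0,0,0],[0,0,0]],"fingers":[4,4,4]}'; python3 -m handwheel '{"rotation":[[0,0,0],[0,0,0],[0,0,0]],"linear":[[0.06,0,0],[0,0,0],[0,0,0]],"fingers":[4,4,4]}'
```

```text
clock: 17.78
eef_pos: [0.5427, 0.3144, -0.0191]
ee_rot: [0.0, 0.696, 0.718, -0.0]
ft_force: [0.1, -8.3, 6.7]
grip_width: 0.552
clock: 18.03
eef_pos: [0.5426, 0.3144, -0.0191]
ee_rot: [0.0, 0.696, 0.718, -0.001]
ft_force: [1.3, -13.2, 7.0]
grip_width: 0.557
```

```bash
python3 -m handwheel '{"rotation":[[0,0,0],[0,0,0],[0,0,0],[0,0,0]],"linear":[[-0.06,0.15,0],[0,0,0],[0,0,0],[0,0,0]],"fingers":[4,4,4,4]}'; python3 -m handwheel '{"rotation":[[0,0,0],[0,0,0],[0,0,0]],"linear":[[0,0.07,0],[0,0,0],[0,0,0]],"fingers":[4,4,4]}'; python3 -m handwheel '{"rotation":[[0,0,0],[0,0,0],[0,0,0]],"linear":[[0,0.07,0],[0,0,0],[0,0,0]],"fingers":[4,4,4]}'
```

```text
clock: 18.37
eef_pos: [0.5428, 0.3143, -0.0191]
ee_rot: [-0.0, 0.696, 0.718, -0.001]
ft_force: [-6.6, -6.8, 12.4]
grip_width: 0.555
clock: 18.62
eef_pos: [0.5428, 0.3144, -0.0192]
ee_rot: [-0.001, 0.696, 0.718, -0.002]
ft_force: [-10.7, -6.2, 15.4]
grip_width: 0.553
clock: 18.87
eef_pos: [0.5429, 0.3143, -0.0192]
ee_rot: [-0.001, 0.696, 0.718, -0.002]
ft_force: [-15.2, -5.2, 17.5]
grip_width: 0.558
```

Run:
```python
from h import *
p=cams.get_image("wrist"); crop(p,(130,80,430,330),2.6,"pics/w17.png")
p=cams.get_image("side"); crop(p,(220,240,330,345),6,"pics/s17.png")
```

```text
(no output)
```

View pics/w17.png

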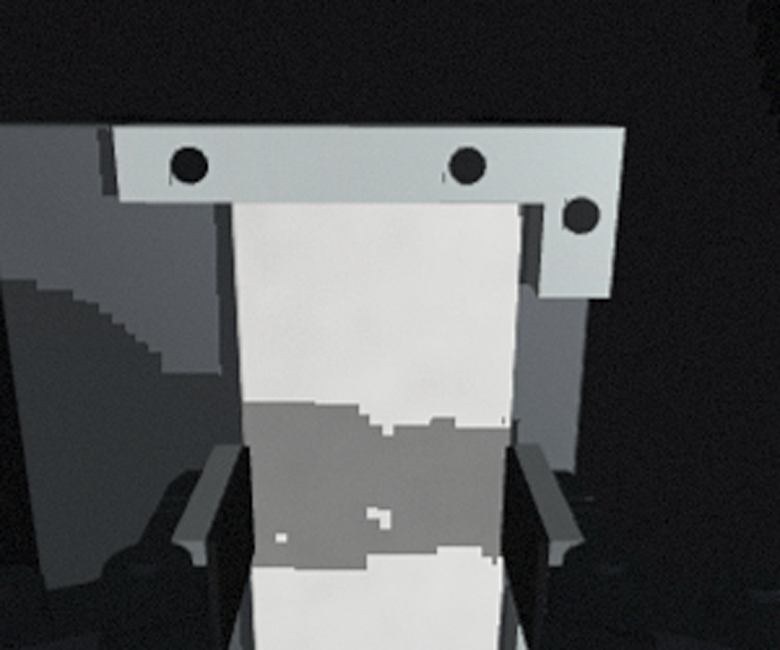

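View pics/s17.png

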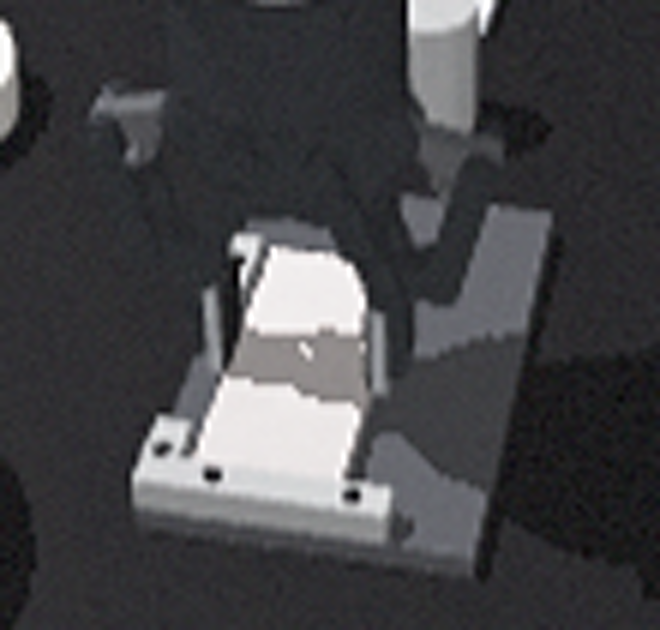

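```bash
python3 -m handwheel '{"rotation":[[0,0,0],[0,0,0],[0,0,0]],"linear":[[0,0,-0.08],[0,0,0],[0,0,0]],"fingers":[4,4,4]}';python3 -m handwheel '{"rotation":[[0,0,0],[0,0,0],[0,0,0]],"linear":[[-0.05,0,-0.05],[0,0,0],[0,0,0]],"fingers":[4,4,4]}'
```

```text
clock: 19.22
eef_pos: [0.5441, 0.3144, -0.019]
ee_rot: [-0.001, 0.696, 0.718, -0.002]
ft_force: [-4.3, -5.4, -0.7]
grip_width: 0.557
clock: 19.47
eef_pos: [0.5452, 0.3144, -0.0181]
ee_rot: [-0.0, 0.696, 0.718, -0.0]
ft_force: [-0.6, -2.0, -1.9]
grip_width: 0.561
```

```bash
python3 -m handwheel '{"rotation":[[0,0,0],[0,0,0],[0,0,0]],"linear":[[0,0.06,0],[0,0,0],[0,0,0]],"fingers":[4,4,4]}';python3 -m handwheel '{"rotation":[[0,0,0],[0,0,0],[0,0,0]],"linear":[[0,0.06,0],[0,0,0],[0,0,0]],"fingers":[4,4,4]}'
```

```text
clock: 19.72
eef_pos: [0.5455, 0.3144, -0.0181]
ee_rot: [-0.0, 0.696, 0.718, -0.001]
ft_force: [-5.2, -3.0, -1.0]
grip_width: 0.558
clock: 19.97
eef_pos: [0.5456, 0.3144, -0.0181]
ee_rot: [-0.001, 0.696, 0.718, -0.001]
ft_force: [-8.4, -1.5, 1.1]
grip_width: 0.553
```

```bash
python3 -m handwheel '{"rotation":[[0,0,0],[0,0,0],[0,0,0],[0,0,0],[0,0,0],[0,0,0]],"linear":[[0.03,0,0.08],[0,0,0],[0,0,0],[0,0,0],[0,0,0],[0,0,0]],"fingers":[4,4,5.8,5.8,5.8,5.8]}'
python3 - <<'E'
from h import *
s=monitor.state(); print(s["clock"],np.round(s["eef_pos"],4),np.round(s["ee_rot"],4),s["grip_width"])
p=cams.get_image("wrist"); crop(p,(130,80,430,330),2.6,"pics/w18.png")
p=cams.get_image("side"); crop(p,(220,240,330,345),6,"pics/s18.png")
E
```

```text
clock: 20.47
eef_pos: [0.5474, 0.3152, -0.0184]
ee_rot: [0.0, 0.696, 0.718, 0.001]
ft_force: [0.1, 0.4, 0.4]
grip_width: 0.676
20.4667 [ 0.5474  0.3152 -0.0184] [1.000e-04 6.964e-01 7.176e-01 5.000e-04] 0.6763896688608871
```

View pics/w18.png

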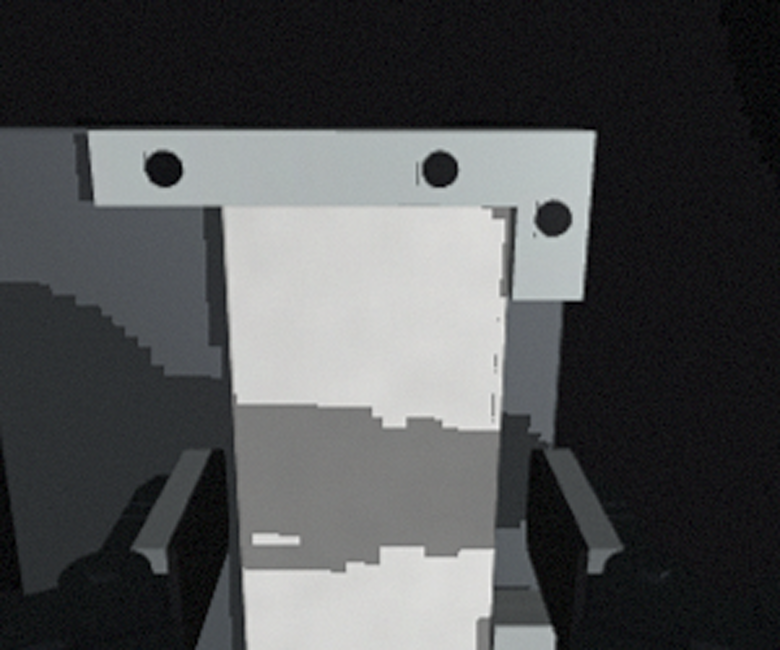

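View pics/s18.png

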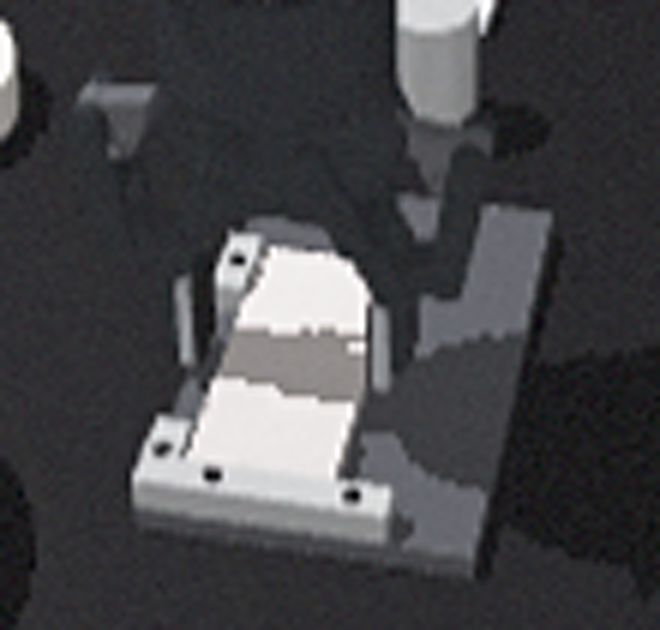

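```bash
python3 -m handwheel '{"rotation":[[0,0,0],[0,0,0],[0,0,0],[0,0,0]],"linear":[[0,0.1,0],[0,0.1,0],[0,0.05,0],[0,0,0]],"fingers":[5.8,5.8,5.8,5.8]}'; python3 -m handwheel '{"rotation":[[0,0,0],[0,0,0],[0,0,0]],"linear":[[0,0.06,0],[0,0,0],[0,0,0]],"fingers":[5.8,5.8,5.8]}'
```

```text
clock: 20.9
eef_pos: [0.5495, 0.315, -0.0186]
ee_rot: [-0.0, 0.696, 0.718, 0.0]
ft_force: [0.2, -0.2, 0.3]
grip_width: 0.682
clock: 21.15
eef_pos: [0.5496, 0.315, -0.0187]
ee_rot: [-0.0, 0.696, 0.718, -0.0]
ft_force: [-4.5, 1.1, 1.5]
grip_width: 0.684
```

Contact with the panel's outer edge; press a little more, drag along +y, and back off.

```bash
python3 -m handwheel '{"rotation":[[0,0,0],[0,0,0],[0,0,0]],"linear":[[0,0.1,0],[0,0,0],[0,0,0]],"fingers":[5.8,5.8,5.8]}'; python3 -m handwheel '{"rotation":[[0,0,0],[0,0,0],[0,0,0]],"linear":[[0.15,0,0],[0,0,0],[0,0,0]],"fingers":[5.8,5.8,5.8]}';  python3 -m handwheel '{"rotation":[[0,0,0],[0,0,0],[0,0,0]],"linear":[[0,-0.5,0],[0,0,0],[0,0,0]],"fingers":[5.8,5.8,5.8]}'
python3 - <<'E'
from h import *
s=monitor.state(); print(s["clock"],np.round(s["eef_pos"],4),np.round(s["ee_rot"],4),s["grip_width"])
p=cams.get_image("wrist"); crop(p,(130,80,430,330),2.6,"pics/w19.png")
E
```

```text
clock: 21.4
eef_pos: [0.5497, 0.3149, -0.0188]
ee_rot: [-0.001, 0.696, 0.718, -0.001]
ft_force: [-8.5, 1.4, 4.3]
grip_width: 0.681
clock: 21.65
eef_pos: [0.5496, 0.316, -0.019]
ee_rot: [-0.0, 0.696, 0.718, -0.001]
ft_force: [-7.2, -2.8, 3.3]
grip_width: 0.678
clock: 21.9
eef_pos: [0.5462, 0.3165, -0.0185]
ee_rot: [0.0, 0.696, 0.718, 0.0]
ft_force: [-0.1, 0.7, 0.1]
grip_width: 0.676
21.9 [ 0.5462  0.3165 -0.0185] [2.000e-04 6.964e-01 7.177e-01 3.000e-04] 0.6760981768723453
```

View pics/w19.png

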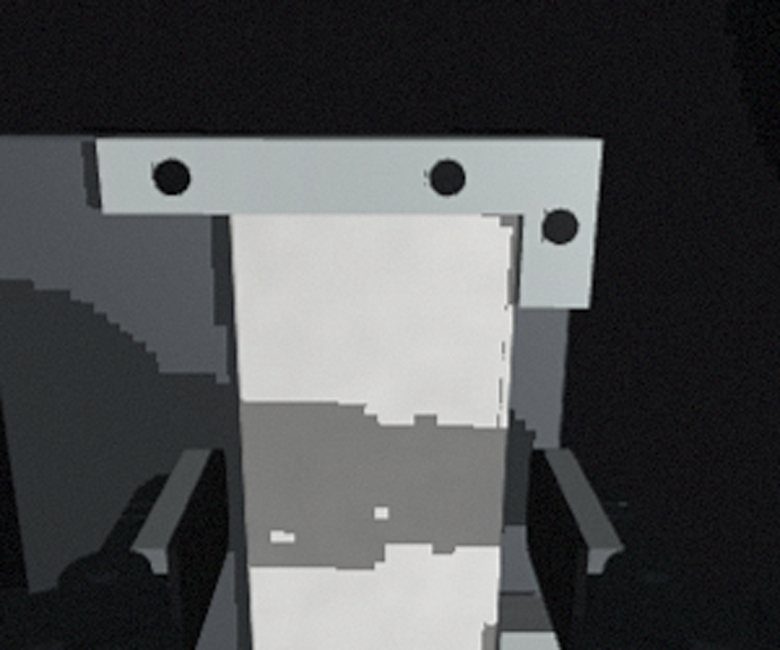

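```bash
python3 -m handwheel '{"rotation":[[0,0,0],[0,0,0],[0,0,0],[0,0,0],[0,0,0],[0,0,0],[0,0,0]],"linear":[[0,0,-1],[0,0,-3],[0,0,-3],[-2,0,-3],[-2,0,0],[-2,0,0],[0,0,0]],"fingers":[5.8,5.8,5.8,5.8,5.8,5.8,5.8]}'
python3 -m handwheel '{"rotation":[[0,0,0]],"linear":[[0,0,0]],"fingers":[5.8]}'
python3 - <<'E'
from h import *
s=monitor.state(); print(s["clock"],np.round(s["eef_pos"],4),np.round(s["ee_rot"],4),s["grip_width"])
np.save("w20.npy",np.r_[s["eef_pos"],s["ee_rot"]])
p=cams.get_image("wrist"); cv2.imwrite("pics/w20f.png",p["img"][:,:,::-1]); crop(p,(180,20,380,250),2.6,"pics/w20.png")
E
```

```text
clock: 22.53
eef_pos: [0.5484, 0.2537, 0.0828]
ee_rot: [0.001, 0.697, 0.717, 0.0]
ft_force: [1.2, 0.2, -0.8]
grip_width: 0.682
clock: 22.62
eef_pos: [0.5482, 0.2558, 0.0823]
ee_rot: [0.0, 0.697, 0.717, 0.0]
ft_force: [-0.0, 0.2, -0.1]
grip_width: 0.685
22.6167 [0.5482 0.2558 0.0823] [2.000e-04 6.970e-01 7.171e-01 4.000e-04] 0.6845808791466332
```

View pics/w20.png

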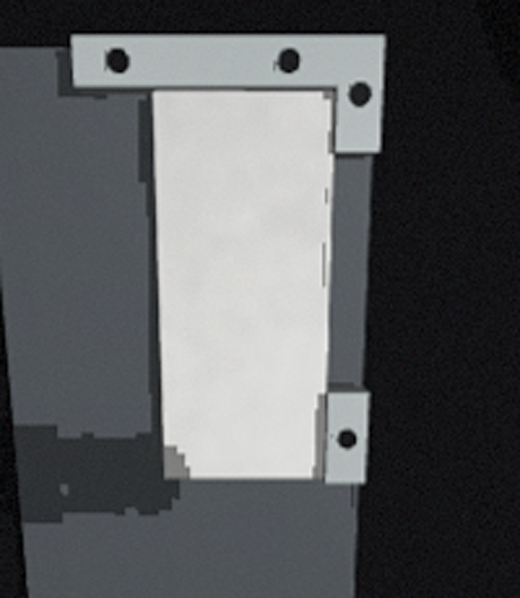

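Run:
```python
from h import *
v=np.load("w20.npy"); s={"eef_pos":v[:3],"ee_rot":v[3:]}
p=cams.get_image("wrist"); K,W=cam(p,s)
T=lambda l: np.array(l)/2.6+[180,20]-.3
pts=np.array([[0,0,22],[-70,0,22],[-70,12,22],[12,12,22],[0,-16,22],[12,-16,22],[0,-82,22],[12,-82,22],[12,-110,22],[0,-110,22]])/1000
uv=T([[336,88],[75,88],[71,35],[385,35],[335,152],[381,152],[328,392],[368,392],[365,484],[325,484]])
q,r=fitpose(K,W,pts,uv,[.57,.37,0.03]); print("jig",q.round(4),abs(r).max())
pp=np.array([[-.025,.055,.018],[.025,.055,.018],[.025,-.055,.018],[-.025,-.055,.018]])
q2,r2=fitpose(K,W,pp,T([[152,90],[334,90],[324,479],[165,478]]),[.545,.315,0.03]); print("panel",q2.round(4),r2.round(2).tolist())
c,sn=np.cos(q[2]),np.sin(q[2]); d=q2[:2]-q[:2]; print("in jig",c*d[0]+sn*d[1],-sn*d[0]+c*d[1],q2[2]-q[2])
# stand from top cam quick
```

```text
jig [0.5693 0.3707 0.0277] 0.5947770052056285
panel [0.5459 0.3151 0.0298] [[-0.42, -0.18], [0.56, -0.3], [0.26, 0.13], [-0.4, 0.63]]
in jig -0.024947337912855794 -0.05491084731047277 0.002086840980460674
```

```bash
python3 -m handwheel '{"rotation":[[0,0,0],[0,0,0],[0,0,0],[0,0,0],[0,0,0],[0,0,0],[0,0,0],[0,0,0]],"linear":[[2,-0.08,0],[2,0,0],[1.9,0,1],[0,0,3.2],[0,0,3.2],[0,0,2.0],[0,0,0.6],[0,0,0]],"fingers":[6,6,6,6,6,6,6,6]}'
python3 -m handwheel '{"rotation":[[0,0,0]],"linear":[[0,0,0]],"fingers":[6]}'
python3 - <<'E'
from h import *
p=cams.get_image("wrist"); crop(p,(130,80,430,330),2.6,"pics/w21.png")
E
```

```text
clock: 23.38
eef_pos: [0.5442, 0.3156, -0.0201]
ee_rot: [-0.001, 0.696, 0.718, -0.001]
ft_force: [-0.8, 0.5, 0.7]
grip_width: 0.702
clock: 23.47
eef_pos: [0.5456, 0.316, -0.0179]
ee_rot: [0.0, 0.696, 0.718, 0.0]
ft_force: [1.1, 0.1, 0.8]
grip_width: 0.708
```

View pics/w21.png

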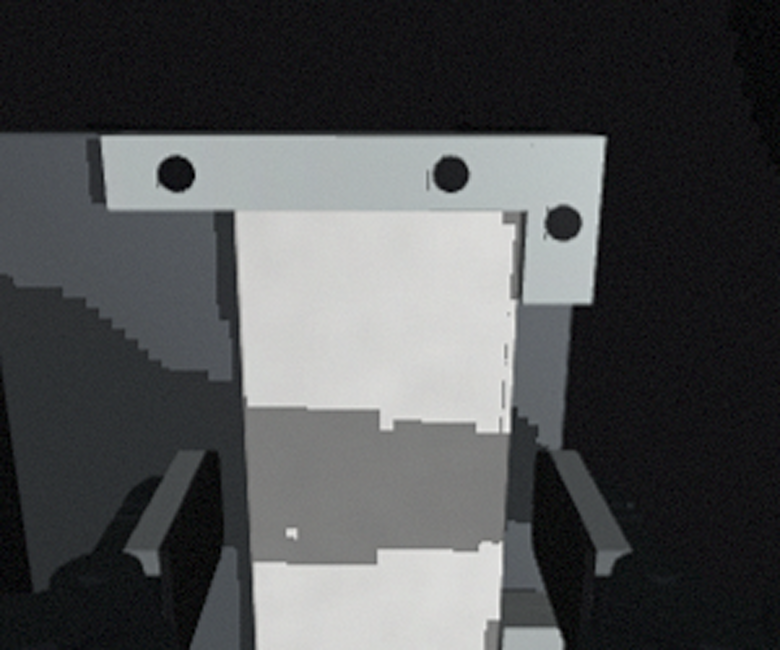

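```bash
python3 -m handwheel '{"rotation":[[0,0,0],[0,0,0],[0,0,0],[0,0,0],[0,0,0],[0,0,0],[0,0,0]],"linear":[[0,0,0],[0,0,0],[0,0,0],[0,0,0],[0,0,0],[0,0,0],[0,0,0]],"fingers":[5.4,4.6,4,4,4,4,4]}'; python3 -m handwheel '{"rotation":[[0,0,0],[0,0,0],[0,0,0],[0,0,0],[0,0,0],[0,0,0],[0,0,0]],"linear":[[0,0,-0.5],[0,0,-1.5],[0,0,-3.5],[0,0,-3.5],[0,0,-3.5],[0,0,-3],[0,0,0]],"fingers":[4,4,4,4,4,4,4]}'
python3 - <<'E'
from h import *
p=cams.get_image("wrist"); cv2.imwrite("pics/w22.png",p["img"][:,:,::-1])
E
```

```text
clock: 24.1
eef_pos: [0.5457, 0.3158, -0.0167]
ee_rot: [0.0, 0.696, 0.718, 0.001]
ft_force: [-5.6, 0.2, 14.2]
grip_width: 0.549
clock: 24.68
eef_pos: [0.5483, 0.3168, 0.1437]
ee_rot: [0.002, 0.696, 0.718, 0.005]
ft_force: [1.1, 1.2, -0.8]
grip_width: 0.542
```

View pics/w22.png

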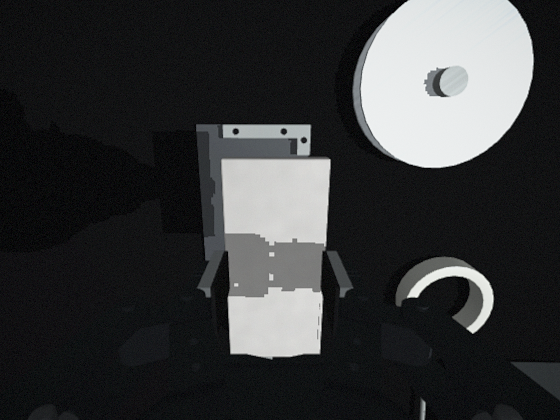

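```bash
python3 -m handwheel '{"rotation":[[0,0,0.033],[0,0,0],[0,0,0],[0,0,0],[0,0,0],[0,0,0],[0,0,0],[0,0,0],[0,0,0],[0,0,0],[0,0,0],[0,0,0],[0,0,0],[0,0,0],[0,0,0]],"linear":[[0,0,-2],[-1.5,0.2,-0.8],[-3,0.2,0],[-3.6,0.2,0],[-3.6,0.2,0],[-3.6,0.2,0],[-3.6,0.2,0],[-3.6,0.2,0],[-3.6,0.2,0],[-3.6,0.2,0],[-3.6,0.2,0],[-3.6,0.2,0],[-2.5,0.2,0],[-1.3,0.2,0],[0,0,0]],"fingers":[4,4,4,4,4,4,4,4,4,4,4,4,4,4,4]}'
python3 -m handwheel '{"rotation":[[0,0,0],[0,0,0]],"linear":[[0,0,0],[0,0,0]],"fingers":[4,4]}'
python3 - <<'E'
from h import *
s=monitor.state(); print(s["clock"],np.round(s["eef_pos"],4),np.round(s["ee_rot"],4),s["grip_width"])
np.save("w23.npy",np.r_[s["eef_pos"],s["ee_rot"]])
p=cams.get_image("wrist"); cv2.imwrite("pics/w23.png",p["img"][:,:,::-1]); crop(p,(190,10,360,180),4,"pics/w23c.png")
E
```

```text
clock: 25.98
eef_pos: [0.5698, -0.0946, 0.1639]
ee_rot: [0.0, 0.709, 0.705, -0.0]
ft_force: [-0.1, -0.4, -0.8]
grip_width: 0.546
clock: 26.15
eef_pos: [0.5696, -0.0908, 0.1641]
ee_rot: [-0.0, 0.708, 0.706, -0.0]
ft_force: [0.0, 0.3, -1.0]
grip_width: 0.548
26.15 [ 0.5696 -0.0908  0.1641] [-4.000e-04  7.080e-01  7.063e-01 -1.000e-04] 0.5475280890240077
```

View pics/w23.png

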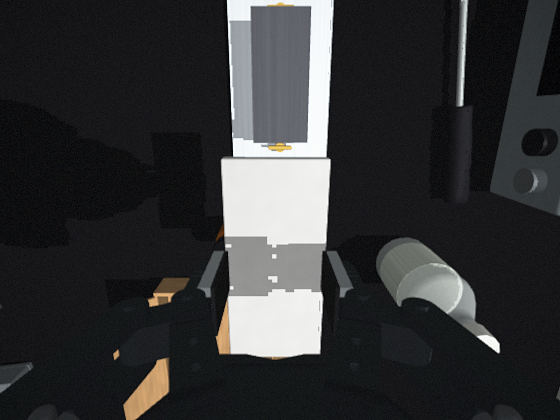

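View pics/w23c.png

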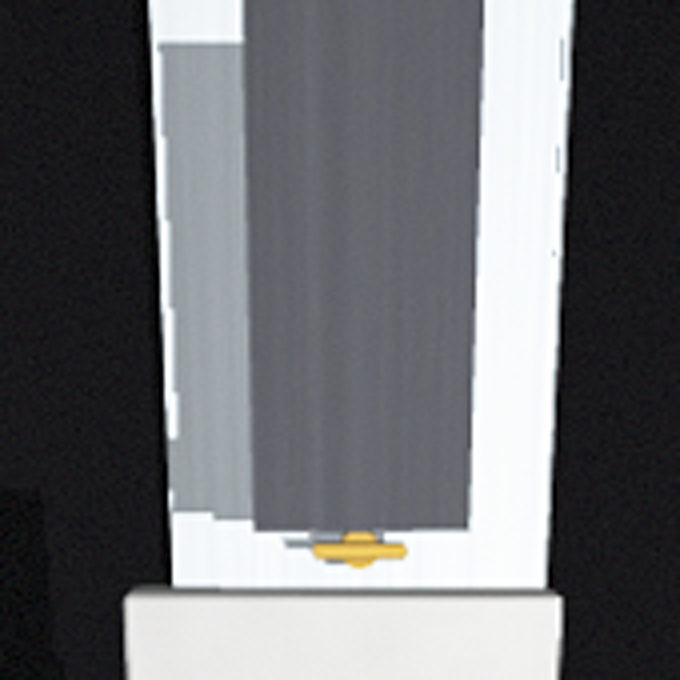

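Run:
```python
from h import *
v=np.load("w23.npy"); s={"eef_pos":v[:3],"ee_rot":v[3:]}
p=cams.get_image("wrist"); K,W=cam(p,s); crop(p,(230,0,330,30),7,"pics/w23t.png")
pts=np.array([[-25,55,50],[25,55,50],[25,-55,50],[-25,-55,50]])/1000
q,r=fitpose(K,W,pts,[[250.8,6.5],[310.3,6.5],[307,142],[253.5,142]],[.575,.013,0]); print(q.round(4),r.round(2).tolist())
h=mrect(cams.masks_of(p,"panel_center")[0]["pixels"]); print(h)
for z in (.1641+.0267+.008,): print(back(K,W,[[221.5,158],[329.5,158],[320.5,354],[230,354]],z).round(4))
```

```text
[ 5.75e-01  1.31e-02 -4.00e-04] [[-0.75, -0.48], [0.83, -0.65], [0.31, 0.79], [-0.36, 0.92]]
((275.0, 256.0), (200.0, 108.0), 90.0)
[[ 0.546  -0.0361  0.1988]
 [ 0.5946 -0.0363  0.1988]
 [ 0.5949 -0.1441  0.1988]
 [ 0.5449 -0.144   0.1988]]
```

View pics/w23t.png

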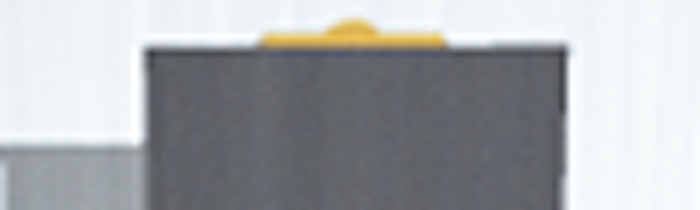

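```bash
python3 -m handwheel '{"rotation":[[0,0,0],[0,0,0],[0,0,0],[0,0,0],[0,0,0],[0,0,0],[0,0,0],[0,0,0],[0,0,0],[0,0,0],[0,0,0]],"linear":[[2,0.1,0],[3.2,0.13,0],[3.2,0.13,0],[1.98,0.13,0],[0,0,1.5],[0,0,3.6],[0,0,3.6],[0,0,3],[0,0,1.5],[0,0,0.5],[0,0,0]],"fingers":[4,4,4,4,4,4,4,4,4,4,4]}'
python3 -m handwheel '{"rotation":[[0,0,0],[0,0,0]],"linear":[[0,0,0],[0,0,0]],"fingers":[4,4]}'
python3 - <<'E'
from h import *
s=monitor.state(); print(s["clock"],np.round(s["eef_pos"],4),np.round(s["ee_rot"],4),s["grip_width"])
np.save("w24.npy",np.r_[s["eef_pos"],s["ee_rot"]])
p=cams.get_image("wrist"); cv2.imwrite("pics/w24.png",p["img"][:,:,::-1])
p=cams.get_image("side"); crop(p,(250,180,330,270),7,"pics/s24.png")
E
```

```text
clock: 27.22
eef_pos: [0.5745, 0.0127, 0.0265]
ee_rot: [-0.001, 0.708, 0.706, -0.001]
ft_force: [0.0, 0.4, -1.9]
grip_width: 0.544
clock: 27.38
eef_pos: [0.5762, 0.0122, 0.0288]
ee_rot: [0.001, 0.708, 0.706, 0.001]
ft_force: [0.4, 0.3, -1.0]
grip_width: 0.548
27.3833 [0.5762 0.0122 0.0288] [9.000e-04 7.080e-01 7.062e-01 7.000e-04] 0.547818695204804
```

View pics/w24.png

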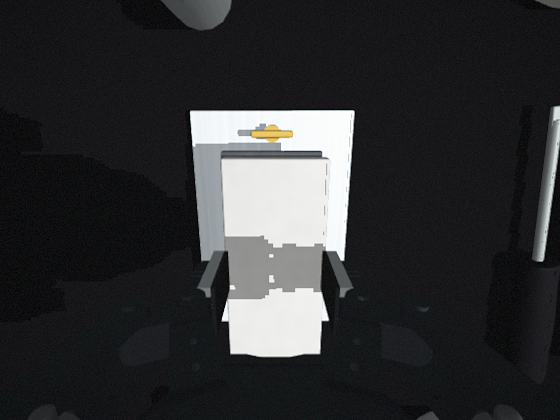

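View pics/s24.png

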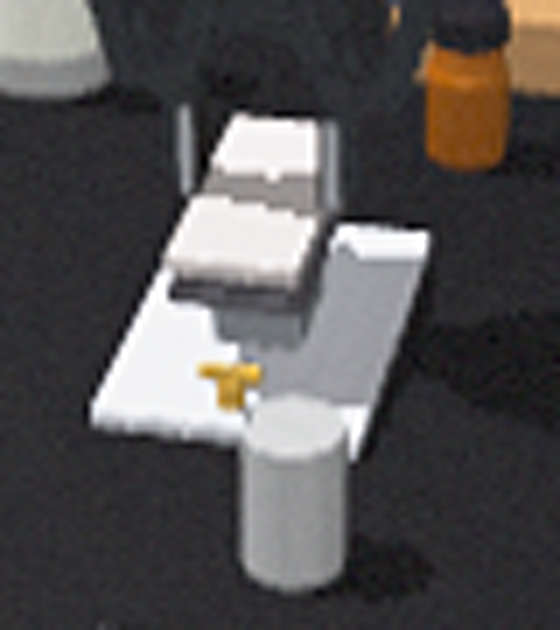

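Run:
```python
from h import *
v=np.load("w24.npy"); s={"eef_pos":v[:3],"ee_rot":v[3:]}
p=cams.get_image("wrist"); K,W=cam(p,s); crop(p,(200,130,350,180),5,"pics/w24t.png")
print(back(K,W,[[221.5,151],[322,151]],.05).round(4)); z=.0288+.0267+.008
print(back(K,W,[[221.5,158],[329.5,158],[320.5,354],[230,354]],z).round(4))
```

```text
[[0.5504 0.0686 0.05  ]
 [0.5998 0.0684 0.05  ]]
[[ 0.5525  0.0669  0.0635]
 [ 0.6012  0.0668  0.0635]
 [ 0.6015 -0.0411  0.0635]
 [ 0.5515 -0.0409  0.0635]]
```

View pics/w24t.png

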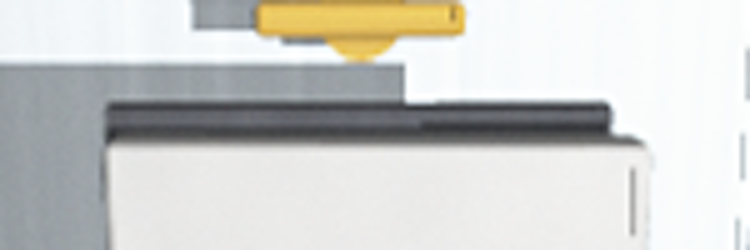

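```bash
python3 -m handwheel '{"rotation":[[0,0,0],[0,0,0],[0,0,0],[0,0,0],[0,0,0]],"linear":[[0.1,-0.17,0.2],[0,0,0.2],[0,0,0.05],[0,0,0],[0,0,0]],"fingers":[4,4,4,4,4]}'
python3 -m handwheel '{"rotation":[[0,0,0],[0,0,0],[0,0,0]],"linear":[[0,0,0.08],[0,0,0],[0,0,0]],"fingers":[4,4,4]}'
```

```text
clock: 27.95
eef_pos: [0.5735, 0.0132, 0.0234]
ee_rot: [0.0, 0.708, 0.706, 0.0]
ft_force: [-3.3, 0.4, 11.5]
grip_width: 0.542
clock: 28.2
eef_pos: [0.5735, 0.0132, 0.0233]
ee_rot: [0.0, 0.708, 0.706, 0.0]
ft_force: [-7.2, 1.5, 24.7]
grip_width: 0.545
```

```bash
python3 -m handwheel '{"rotation":[[0,0,0],[0,0,0],[0,0,0]],"linear":[[0,0.06,-0.17],[0,0,0],[0,0,0]],"fingers":[4,4,4]}'
```

```text
clock: 28.45
eef_pos: [0.5741, 0.013, 0.0237]
ee_rot: [0.0, 0.708, 0.706, 0.0]
ft_force: [-0.6, -0.6, -1.2]
grip_width: 0.547
```

```bash
python3 -m handwheel '{"rotation":[[0,0,0],[0,0,0],[0,0,0],[0,0,0],[0,0,0]],"linear":[[0,0,0],[0,0,0],[0,0,0],[0,0,0],[0,0,0]],"fingers":[5,6,6.4,6.4,6.4]}'
python3 - <<'E'
from h import *
p=cams.get_image("wrist"); cv2.imwrite("pics/w25.png",p["img"][:,:,::-1])
E
```

```text
clock: 28.87
eef_pos: [0.5741, 0.013, 0.0237]
ee_rot: [-0.0, 0.708, 0.706, -0.0]
ft_force: [0.0, -1.0, -0.4]
grip_width: 0.749
```

View pics/w25.png

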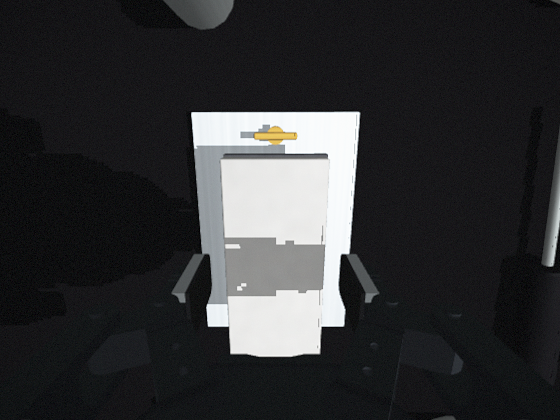

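Released. Raise straight up and check the placing.

```bash
python3 -m handwheel '{"rotation":[[0,0,0],[0,0,0],[0,0,0],[0,0,0],[0,0,0],[0,0,0],[0,0,0],[0,0,0],[0,0,0],[0,0,0]],"linear":[[0,0,-0.5],[0,0,-2],[0,0,-3.5],[0,0,-3.5],[0,0,-3.5],[-2,0,0],[-2,0,0],[-2,0,0],[0,0,0],[0,0,0]],"fingers":[6.4,6.4,6.4,6.4,6.4,6.4,6.4,6.4,6.4,6.4]}'
python3 -m handwheel '{"rotation":[[0,0,0]],"linear":[[0,0,0]],"fingers":[6.4]}'
python3 - <<'E'
from h import *
s=monitor.state(); print(s["clock"],np.round(s["eef_pos"],4),s["ft_force"])
np.save("w26.npy",np.r_[s["eef_pos"],s["ee_rot"]])
p=cams.get_image("wrist"); crop(p,(180,20,380,240),2.7,"pics/w26.png")
p=cams.get_image("side"); crop(p,(240,130,380,260),5,"pics/s26.png")
p=cams.get_image("top"); crop(p,(240,180,440,290),4,"pics/t26.png")
E
```

```text
clock: 29.75
eef_pos: [0.5738, -0.0476, 0.1541]
ee_rot: [0.0, 0.709, 0.705, 0.0]
ft_force: [-0.7, 0.4, -0.9]
grip_width: 0.751
clock: 29.83
eef_pos: [0.5738, -0.0465, 0.1539]
ee_rot: [-0.0, 0.708, 0.706, 0.0]
ft_force: [0.5, -0.4, -0.9]
grip_width: 0.748
29.8333 [ 0.5738 -0.0465  0.1539] [ 0.54549269 -0.44293694 -0.87852718]
```

View pics/w26.png

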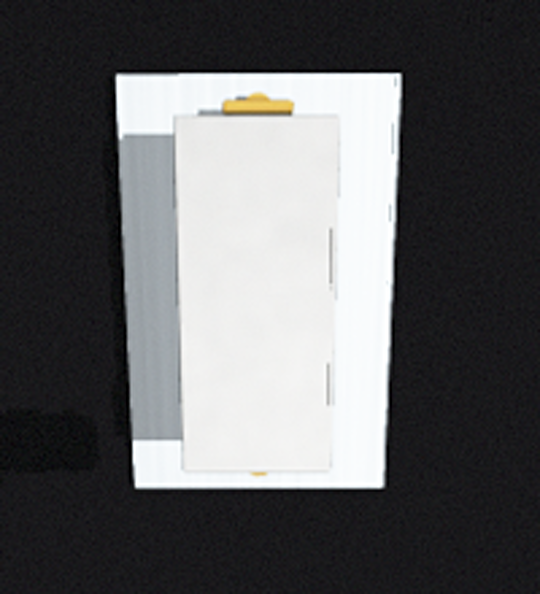

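View pics/s26.png

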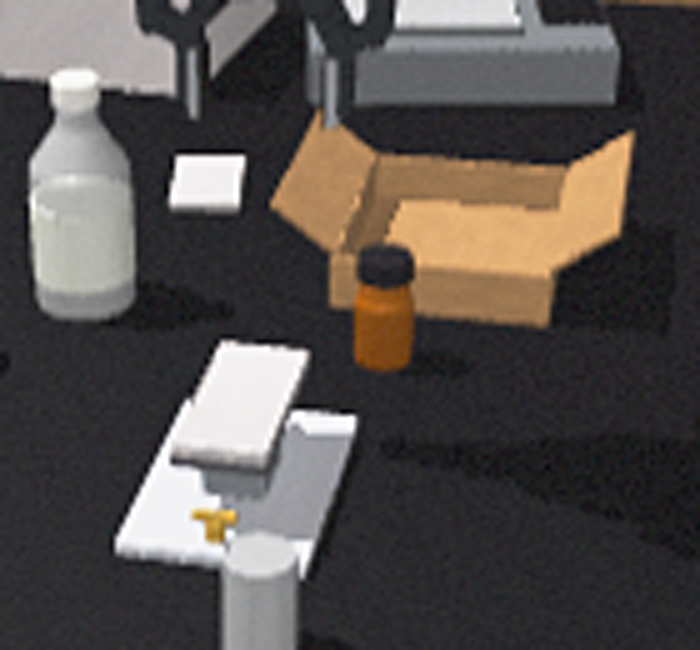

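View pics/t26.png

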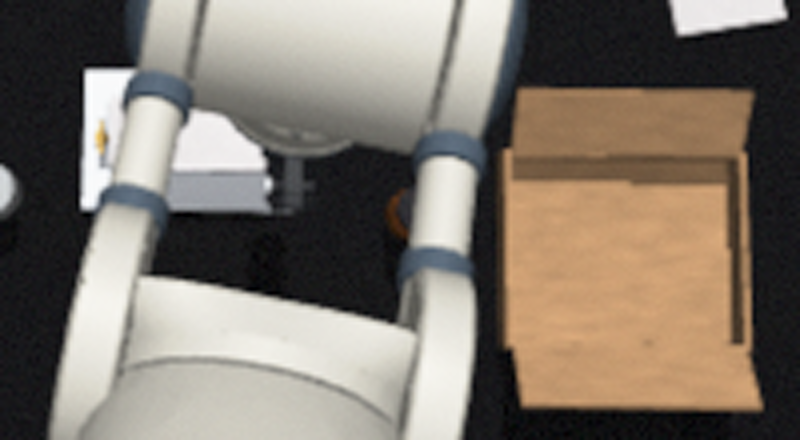

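Run:
```python
from h import *
v=np.load("w26.npy"); s={"eef_pos":v[:3],"ee_rot":v[3:]}
p=cams.get_image("wrist"); K,W=cam(p,s)
T=lambda l: np.array(l)/2.7+[180,20]-.3
pts=np.array([[-25,55,58],[25,55,58],[25,-55,58],[-25,-55,58]])/1000
q,r=fitpose(K,W,pts,T([[174,115],[340,115],[331,471],[183,470]]),[.575,.013,0]); print(q.round(4),r.round(2).tolist(), (q[:2]-[.575,.0131]).round(4))
print(monitor.state()["clock"])
```

```text
[ 0.5744  0.0127 -0.004 ] [[-0.34, -0.44], [0.38, -0.42], [0.1, 0.44], [-0.14, 0.8]] [-0.0006 -0.0004]
30.0333
```

```bash
python3 -c "
from cell import finish_job; print(finish_job())"
```

```text
the job is handed in; nothing more can be done
None
```

I handed the job in at about 30 s of the 72 s allowed, with the panel let go on the stand's table and both flaps open. `finish_job()` reports no verdict, so these are my own last measurements:

- **Flaps:** both folded back to about 2.55 rad by image measurement. They were still open in the last side and top pictures.
- **Jig:** I slid the gripped panel against the end fence and then the long fence, let go, and nudged it square. A wrist picture then put its centre at (-24.9, -54.9) mm in the jig frame, about 0.002 rad off square. Target was (-25, -55).
- **Stand:** the panel's final centre was about 0.6 mm and 0.4 mm from the table's centre, and about 0.004 rad off the table's length. It was released, with the arm well clear.
- **Bystanders:** none was touched as far as the last views show. I did not re-measure each one.

**What disagreed:**
- The real fingertips sit about 23 mm behind the reported TCP when shut, and about 33 mm behind at 60 mm opening, not 8 mm ahead as stated. My first push therefore passed over the near flap without touching it. I measured the true offset from the side camera and contact forces and used that from then on.
- While sliding along the long fence, the panel first stuck on the bed about 3 mm short. It was pressing down too hard, and lifting it about 1 mm freed it.

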